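Mount a button-head specimen in the bench tensile tester and take up the slack

ROBOT

A 7-joint arm with a two-finger parallel gripper is mounted at the origin on the work surface. World frame = base frame: x ahead of the robot, y to its left, z up, the work surface at z = 0. Lengths are in m, angles in rad, forces in N, time in s.
With the tool pointing down it reaches from about 0.425 to 0.925 m from the base axis. Payload 6.8 kg.
Tool frame: the origin (TCP) lies midway between the tips of the shut fingers; the grasp point (between the pads) lies 19 mm behind it; x points along the fingers, y is the direction in which the jaws open and shut, and the axes are right-handed (so a half turn about x gives the same grasp; the last joint's range is limited). The gripper opens to 85 mm and grips with 20 to 120 N. Pads are 22 mm wide; open, the fingers measure 114 mm over their backs; the gripper's body (76 mm by 85 mm) begins 54 mm behind the grasp point. The pads swing forward as they close: fully open they stand 13 mm farther back than shut.
Start: joints at [-1.221, 0.477, 0.022, 1.555, -0.011, 1.109, -0.083], TCP at [0.298, 0.606, 0.231] pointing down, gripper open.
Joint ranges: [-2.96, 2.96], [-0.34, 2.1], [-1.41, 1.46], [0.24, 2.44], [-1.37, 4.51], [0.17, 1.92], [-2.96, 2.96]. Speed limits (rad/s): [2.39, 2.39, 3.14, 3.14, 3.14, 3.14, 3.14].

INTERFACE

Orientations are given as a unit quaternion [w, x, y, z].
In Python, from station import readout, capture, camera_params, order gives the robot as it stands.
- The arm moves only by the tool drive_tool, never from a script. Its argument "moves" is a list of rows, each an object with "xyz": the shift along the world's x, y, z in m, a list of three; "rot": the turn, a rotation vector about the world's x, y, z in degrees, a list of three. A call has 1 to 20 rows; each row is the pose to reach, as a shift and turn from the pose commanded when the call began; what a row does not reach only later rows make up. A row lasts 1/8 s, in which the tool goes at most 62.5 mm and 10.7 degrees, less where a joint would pass 70% of its speed; a pose out of reach is approached as far as the arm can. A call with a gripper value outside its range is refused whole. "jaw" is the gripper command: -1 is fully open, 1 is shut, values between are in proportion, set as the call begins (left out, the last holds). The fingers move at their own pace and stop on an object; the grip force is fixed at half the most. Time passes only in rows, so rows that repeat a pose let the fingers close. It gives the time, the measured TCP pose, the force and the opening at its end, in the units of the state.
- readout.sense(): the state, without advancing time (a new reading comes with each control period).
- capture(name): name is "scene" or "top" or "wrist"; returns (picture, depth): 480x640x3 uint8, blue, green, red; 480x640 float32, m along the optical axis (not along the pixel's ray), 0 where there is no reading.
- camera_params(name): a dict with "fx", "fy", "cx", "cy" (pixels), "world_from_camera" (4x4, takes a point from camera to world coordinates). Camera axes: x right, y up, looking along -z (the intrinsics and any distortion apply to the point x, -y, -z); pixel columns grow to the right and rows downward; lengths in m; the calibration is good to about 2 mm. The wrist camera is an equidistant fisheye: a pixel r from the principal point sees the ray r / f radians off the axis. A picture is of the moment at which its call begins: read the wrist's pose just before it. camera_params takes no time and is no camera call; for the wrist camera it gives the pose at the moment of the call.
- order.finish_job(): hands the job in, once; it reports no verdict.
The state is a dict: "t": time; "joint_pos": joint angles; "dq": joint speeds; "joint_torque": joint torques, N m; "ee_pos": TCP position; "eef_rot": TCP orientation; "force": force on the tool from outside, world axes, zero at the start; "ft_torque": the same for the moment, N m; "opening": opening from 0.0 (shut) to 1.0 (fully open).
Only numpy, scipy, OpenCV 4.12 (cv2) and the standard library are available. Lean on these libraries where they do the work, as an engineer would, in place of code of your own. Each camera call takes 0.05 s, during which the arm holds its last target.

TASK

Mount the long button-head test specimen (the one in the rack with a thick flange at both ends) in the small bench tensile tester: slide it in from the front, along the slots of both holders, until its heads sit behind the two slotted plates, and let it down into the seats without forcing it. Let go of it, then draw the crosshead back (it has a knob on top), gently and without overshooting, until the slack is gone and the dial needle stays at a light preload of about 5 N, the first long mark after zero. Leave the other specimens and everything else on the bench where they are.

Things in the scene. Friction and masses are not known exactly. Their poses are not given: they have to be found in the camera images.
- specimen: Steel button-head specimen lying in the rack, 110 mm long, 0.13 kg. Origin at mid-length on its axis; y runs along the bar (ends alike; it may be rolled about y). From the middle outwards: gauge diameter 10 to 22 mm, cone to diameter 14 at 26 mm, shank of diameter 14 to 47 mm, head (flange) of diameter 22 from 47 to 55 mm. Grip the gauge from above.
- rack: Fixed grey plastic rack, 208 (x) by 84 mm (y), origin under its centre. Two notched rails along x at y = -32 and 32 mm, 8 mm thick, 36 mm high, on an 8 mm base. Three pairs of V notches at x = -68, 0 and 68 mm hold the three specimens along y by their shanks, axis 38 mm above the table; which is where varies.
- tester: Fixed hand-worked bench tensile tester: green base 150 (x) by 310 mm (y), black handwheel at the -y end. It stands on levelling feet: its origin, under the base's middle, is 2 to 12 mm above the table; heights below are from it. x to its back, away from the robot. Load axis along y at x = 0, z = 95. Guide rods at x = -45 and 45, tops z = 53 mm. Load holder at +y, sliding crosshead at -y, slotted plates facing each other.
- load_holder: Load holder at the tester's +y end: slotted steel plate (10 mm thick in y, x -32 to 25, z 65 to 122 mm), behind it (+y) a 20 mm long head pocket, open above and in front, then a grey body 24 mm thick, x -58 to 58, top z = 110 mm. Axes and unloaded origin are the tester's. Sprung: gives 1 mm to -y per 6 N.
- crosshead: Sliding crosshead at the tester's -y end, the mirror image of the load holder, with a knob on top. Axes are the tester's; origin at the tester's origin when pushed fully in, moving along -y as it is drawn back, 40 mm at most; starts 0 to 8 mm out. Seats are 80 mm plus this travel apart (unloaded). Drags with 11 N either way and stays where left.
- seat_load (a point): On the load holder: centre of the seated bar, on the outer (+y) face of the slotted plate, where the +y head's underside will bear. 48 mm to +y of the tester's origin when unloaded, z = 95 mm. The seat is a 90 degree V across the slot's end: in it the 14 mm shank rests with its axis at x = 0, 4 mm lower than on the slot's floor.
- seat_draw (a point): On the crosshead: the same point of its V seat, on the outer (-y) face of its slotted plate, where the -y head's underside will bear. As found, the seats are 80 to 88 mm apart and the specimen's heads 94 mm (inner faces), so it goes in with play: each head needs 8 mm of its 20 mm pocket.
- mouth_load (a point): Mouth of the load holder's slot: x = -32, z = 99 mm, on the outer plate face. Slots open to the front (-x). The mouth is flared at 45 degrees, 6 mm above and below; from x = -26 mm on the slot is 15 mm high, floor z = 92, ceiling 107 mm, so a shank slid along the floor has its axis at z = 99. Sliding along it, the shank meets the V's back slope at x = 4 mm.
- mouth_draw (a point): Mouth of the crosshead's slot, of the same shape: x = -32, z = 99 mm, on the outer (-y) face of its plate; moves with the crosshead.
- knob (a point): Middle of the knurled steel draw knob on the crosshead: upright cylinder, diameter 22 mm, from z = 118 to 148 mm, this point at 133, 32 mm to -y of seat_draw. Axes are the tester's.
- needle (a joint): Needle of the load dial (face up, diameter 80 mm, top of the tester's +y end), rad: 0 at no load, 0.12 per newton of pull in the specimen, clockwise seen from above. At zero it points to the tester's -x; long marks every 5 N (0.6 rad) from zero on, short ones every 1 N.
- short_specimen: Bystander in the rack: the shorter button-head specimen, 90 mm long; origin at mid-length on its axis.
- plain_specimen: Bystander in the rack: plain specimen without heads, 110 mm long; origin at mid-length on its axis.
- caliper: Bystander: steel vernier caliper lying flat, 240 mm; origin under its middle.
- piston: Bystander: aluminium piston, diameter 76, 60 high; origin under its middle.
- sprocket: Bystander: small chain sprocket lying flat, diameter 80, 19 high; origin under its middle.
- spanner: Bystander: open spanner lying flat, 190 mm; origin under its middle.
- oil: Bystander: grey oil bottle, diameter 56, 140 high; origin under its middle.
- broken_half: Bystander: half of a broken specimen standing on its head, diameter 22, 52 high; origin under its middle.
Things that resemble listed ones, but are neither listed nor needed, are in the scene too. What is shaped like the specimen but orange or turquoise is not meant.

How it is judged:
On the way, in this order (a step that is already met when the one before it is completed fails the run):
1. the specimen lies in the seats of both holders, heads behind the slotted plates, let go, with the dial still under 1.5 N (x of specimen in the frame of tester between -0.0025 and 0.0025 m and z of specimen in the frame of tester between 0.0925 and 0.0975 m and angle between the y axis of specimen and the y axis of tester, either way round below 0.04 rad and contact force between specimen and the fingers below 0.2 N and value of joint needle below 0.18 rad), for 0.2 s.
2. the crosshead is drawn back until the dial shows a light preload (x of specimen in the frame of tester between -0.0025 and 0.0025 m and z of specimen in the frame of tester between 0.0925 and 0.0975 m and angle between the y axis of specimen and the y axis of tester, either way round below 0.04 rad and value of joint needle between 0.3 and 1.08 rad), for 0.2 s.
At the end, for the whole second after the job is handed in: The specimen rests in the V seats of both holders with its heads behind the slotted plates (its middle within 2.5 mm of the load axis in x and in height, its axis parallel to the tester's y within 0.04 rad), at rest, and the dial stands between 2.5 and 9 N (needle 0.30 to 1.08 rad) (all of step 2 and linear speed of specimen below 0.01 m/s); the robot touches nothing.
It fails at once if the specimen is forced: more than 25 N between it and the crosshead or the load holder (contact force between specimen and crosshead above 25 N or contact force between specimen and load_holder above 25 N).
It fails at once if the load overshoots: the dial passes 13 N (value of joint needle above 1.56 rad).
It fails at once if another specimen or a thing on the bench is moved by more than 20 mm (distance of any of short_specimen, plain_specimen, caliper, piston, sprocket, spanner, oil, broken_half from where it was at the start of the episode above 0.02 m).
It also fails if it takes over 72 s, if anything falls off the work surface, if the arm or the gripper's body presses on something with over 40 N, if the wrist force passes 120 N, or if a joint passes its speed limit or range.

## Working session

There is one attempt and no reset: what is moved stays moved. The work goes in short steps, Python scripts to look and compute and a tool call to move; the robot and the scene stay as the last step left them, time stands still between calls to the robot, and variables do not carry over. Pictures are saved under pics/ and viewed, and the job is handed in when it is done.

Besides the shell and the picture viewer there is one more tool, called after "Call:" as a command line: name --argument value ..., lists and objects as JSON in quotes. drive_tool: Moves the arm, as the interface text tells. Its arguments: {"type":"object","properties":{"moves":{"type":"array"},"jaw":{"type":"number"}},"required":["moves"]}

```bash
ls; mkdir -p pics; python3 - <<'E'
from station import readout, capture, camera_params, order
import cv2,numpy as np
print(readout.sense())
for n in ["scene","top","wrist"]:
    p=camera_params(n); print(n,p)
    im,d=capture(n); cv2.imwrite(f"pics/{n}0.png",im); np.save(f"pics/{n}0.npy",d)
    print((d>0).mean())
E
```

```text
pics
{'t': 0.0, 'joint_pos': array([-1.22107489,  0.47782309,  0.02231906,  1.55644188, -0.01151625,
        1.10929055, -0.08311968]), 'dq': array([-0.00116163, -0.00090187, -0.00081723,  0.00025674,  0.00018944,
       -0.00188073, -0.00059775]), 'joint_torque': array([-1.13648020e-03, -5.96439207e+01,  1.60761941e+00, -2.81197107e+01,
        1.25017544e-02,  9.41935752e-03, -3.76544747e-06]), 'ee_pos': array([0.29808426, 0.60496165, 0.23031394]), 'eef_rot': array([ 0.68855408,  0.15981   ,  0.68877005, -0.16108963]), 'force': array([ 0.11869546,  0.28672531, -0.35375759]), 'ft_torque': array([0.01543921, 0.00763416, 0.01240708]), 'opening': 1.00004801282312}
scene {'fx': 543.2082127883615, 'fy': 543.2082127883615, 'cx': 321.0362523703462, 'cy': 241.20664668591894, 'world_from_camera': array([[ 0.78158357, -0.34466874,  0.51993325,  1.30521194],
       [ 0.6237675 ,  0.42324594, -0.65709739, -0.98741453],
       [ 0.00642129,  0.83789399,  0.54579523,  0.97800149],
       [ 0.        ,  0.        ,  0.        ,  1.        ]])}
0.991669921875
top {'fx': 487.6993219371505, 'fy': 487.6993219371505, 'cx': 323.0531192522859, 'cy': 241.06014082195077, 'world_from_camera': array([[-0.01966227,  0.99456102, -0.10228282,  0.38107265],
       [-0.99970973, -0.01813259,  0.01586375,  0.04552717],
       [ 0.01392281,  0.10256504,  0.99462886,  1.30635774],
       [ 0.        ,  0.        ,  0.        ,  1.        ]])}
0.996025390625
wrist {'fx': 371.64829954431775, 'fy': 371.64829954431775, 'cx': 323.1803055484578, 'cy': 241.09177884314482, 'world_from_camera': array([[ 0.44152782, -0.85294328, -0.27846176,  0.22572851],
       [ 0.89724652,  0.41925352,  0.13847442,  0.64119037],
       [-0.00136475, -0.31098916,  0.95041248,  0.37122106],
       [ 0.        ,  0.        ,  0.        ,  1.        ]])}
0.9960188802083333
```

View pics/scene0.png

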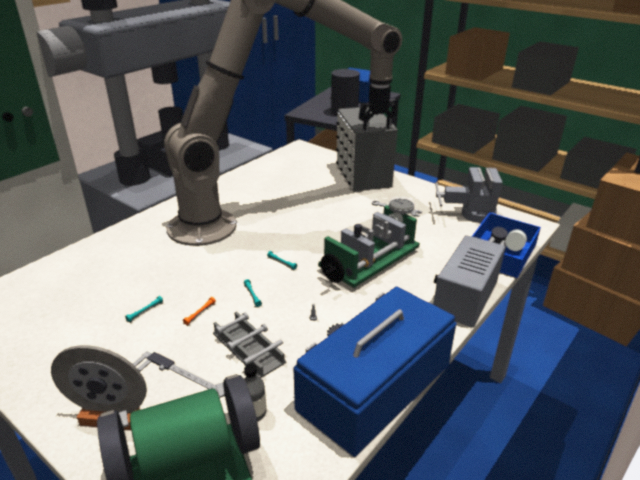

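View pics/top0.png

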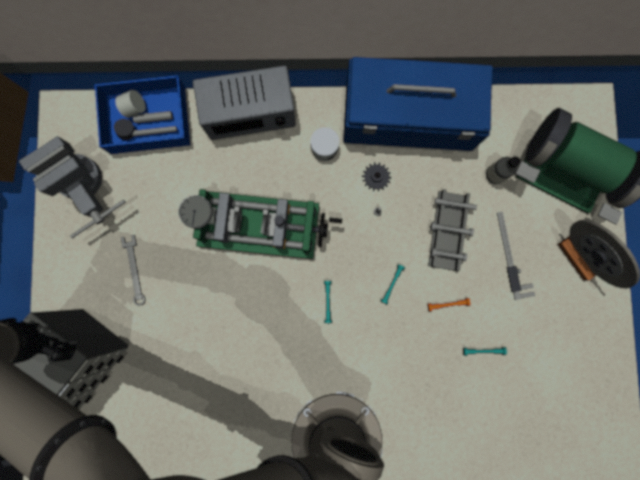

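View pics/wrist0.png

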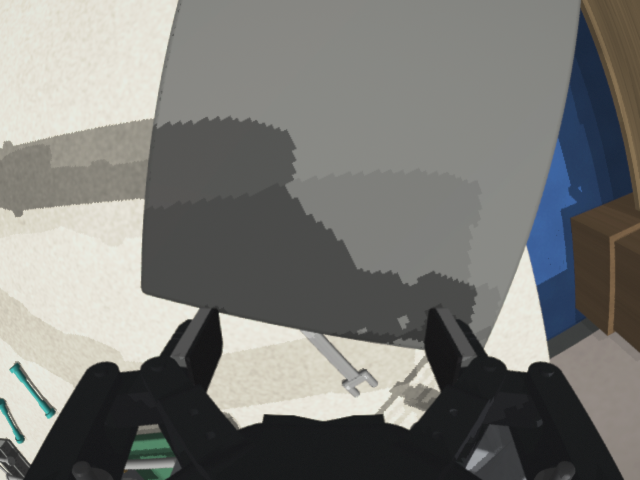

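```bash
cat > h.py <<'E'
from station import readout, capture, camera_params, order
import cv2,numpy as np
def ray(p,u,v,fish=False):
    u=np.asarray(u,float);v=np.asarray(v,float)
    a=(u-p['cx'])/p['fx'];b=(v-p['cy'])/p['fy']
    if fish:
        th=np.hypot(a,b);s=np.where(th>1e-9,np.sin(th)/np.maximum(th,1e-9),1);z=np.cos(th)
        d=np.stack([a*s,-b*s,-z],-1)
    else: d=np.stack([a,-b,-np.ones_like(a)],-1)
    M=p['world_from_camera'];return M[:3,3],d@M[:3,:3].T
def onz(p,u,v,z,fish=False):
    o,d=ray(p,u,v,fish);return o+d*((z-o[2])/d[...,2])[...,None]
def cloud(p,dep,fish=False):
    v,u=np.mgrid[:480,:640];o,d=ray(p,u,v,fish)
    M=p['world_from_camera'];zc=-(d@M[:3,:3])[...,2]
    return o+d*(dep/zc)[...,None]
def proj(p,X,fish=False):
    M=p['world_from_camera'];c=(np.asarray(X)-M[:3,3])@M[:3,:3]
    x,y,z=c[...,0],-c[...,1],-c[...,2]
    if fish:
        r=np.hypot(x,y);t=np.arctan2(r,z);k=t/np.maximum(r,1e-9);return np.stack([p['cx']+p['fx']*x*k,p['cy']+p['fy']*y*k],-1)
    return np.stack([p['cx']+p['fx']*x/z,p['cy']+p['fy']*y/z],-1)
def crop(im,x0,y0,x1,y1,name,s=None):
    c=im[y0:y1,x0:x1];s=s or min(800/(x1-x0),600/(y1-y0));cv2.imwrite(name,cv2.resize(c,None,fx=s,fy=s,interpolation=cv2.INTER_CUBIC))
E
python3 - <<'E'
from h import *
im=cv2.imread('pics/top0.png');d=np.load('pics/top0.npy');p=camera_params('top')
a=cv2.resize(im[175:275,170:350],None,fx=4.4,fy=4.4,interpolation=cv2.INTER_CUBIC)
b=cv2.resize(im[180:280,420:490],None,fx=4.4,fy=4.4,interpolation=cv2.INTER_CUBIC)
cv2.imwrite('pics/ct.png',a);cv2.imwrite('pics/cr.png',b)
P=cloud(p,d)
for n,(u,v) in dict(rackc=(450,230),mat=(300,350),cab=(90,320),toolbox=(420,80),ch=(281,222),lh=(222,222),dial=(195,211),oil=(505,168)).items(): print(n,P[v,u].round(3), np.hypot(*P[v,u][:2]).round(3))
E
```

```text
rackc [ 0.534 -0.308  0.041] 0.617
mat [0.229 0.091 0.005] 0.246
cab [0.32  0.622 0.043] 0.7
toolbox [ 0.894 -0.219  0.155] 0.92
ch [0.546 0.126 0.158] 0.561
lh [0.555 0.273 0.119] 0.618
dial [0.577 0.33  0.156] 0.665
oil [ 0.682 -0.437  0.105] 0.81
```

View pics/ct.png

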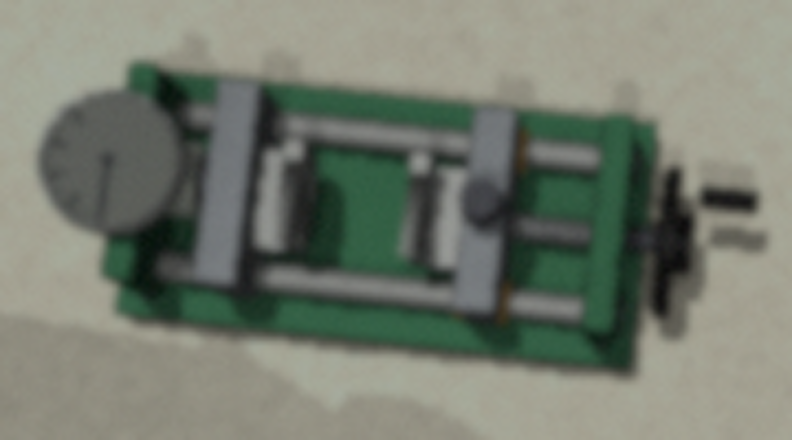

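View pics/cr.png

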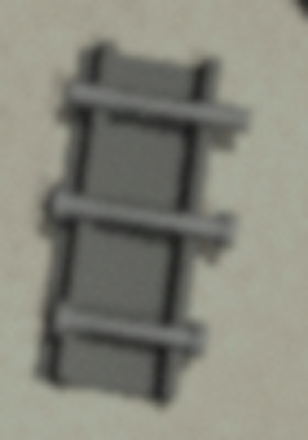

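```bash
python3 - <<'E'
from h import *
from scipy.spatial.transform import Rotation as R
p=camera_params('wrist');d=np.load('pics/wrist0.npy');P=cloud(p,d,True)
print('cab',P[60,300],P[100,480],P[260,300])
print('table',P[300,60])
q=readout.sense()['eef_rot'];print(R.from_quat(q[[1,2,3,0]]).as_matrix().round(3))
pt=camera_params('top');P=cloud(pt,np.load('pics/top0.npy'))
# rack: points
m=(P[...,2]>0.02)&(P[...,2]<0.08)
def box(x0,y0,x1,y1):
    mm=np.zeros((480,640),bool);mm[y0:y1,x0:x1]=1;return mm
mr=m&box(425,180,485,280);X=P[mr][:,:2].astype(np.float32);print('rack',mr.sum(),cv2.minAreaRect(X))
im=cv2.imread('pics/top0.png');hsv=cv2.cvtColor(im,cv2.COLOR_BGR2HSV)
g=(hsv[...,0]>55)&(hsv[...,0]<85)&(hsv[...,1]>90)&box(170,170,350,280)
X=P[g];X=X[(X[:,2]<0.05)];print('green',len(X),cv2.minAreaRect(X[:,:2].astype(np.float32)),np.median(X[:,2]))
E
```

```text
cab [0.20126051 0.64403486 0.23748268] [0.24092469 0.6981949  0.23886555] [0.26754895 0.61061245 0.23868988]
table [ 0.25153296  0.22409853 -0.00095088]
[[-0.001  0.442  0.897]
 [-0.001  0.897 -0.442]
 [-1.    -0.001  0.   ]]
rack 1179 ((0.5362656116485596, -0.3143767714500427), (0.11093639582395554, 0.20832830667495728), 78.9334945678711)
green 2024 ((0.5585399270057678, 0.19500881433486938), (0.30087918043136597, 0.1442016214132309), 82.75846099853516) 0.03494731181660771
```

```bash
python3 - <<'E'
import numpy as np
a0=np.arctan2(.605,.298);r0=np.hypot(.605,.298);a1=np.arctan2(-.314,.536);r1=.621
n=17
for i in range(1,n+1):
    s=i/n;a=a0+(a1-a0)*s;r=r0+(r1-r0)*min(1,s*2);print(i,round(r*np.cos(a)-.298,3),round(r*np.sin(a)-.605,3),round(-75*s,1))
E
```

```text
1 0.054 -0.037 -4.4
2 0.103 -0.079 -8.8
3 0.148 -0.124 -13.2
4 0.187 -0.174 -17.6
5 0.222 -0.226 -22.1
6 0.25 -0.281 -26.5
7 0.273 -0.338 -30.9
8 0.29 -0.397 -35.3
9 0.305 -0.455 -39.7
10 0.316 -0.514 -44.1
11 0.322 -0.574 -48.5
12 0.322 -0.634 -52.9
13 0.317 -0.694 -57.4
14 0.305 -0.753 -61.8
15 0.288 -0.81 -66.2
16 0.266 -0.866 -70.6
17 0.238 -0.919 -75.0
```

Call:
drive_tool --moves '[{"xyz": [0, 0, 0.05], "rot": [0, 0, 0]}, {"xyz": [0.01, -0.005, 0.1], "rot": [0, 0, 0]}, {"xyz": [0.054, -0.037, 0.1], "rot": [0, 0, -4]}, {"xyz": [0.103, -0.079, 0.1], "rot": [0, 0, -9]}, {"xyz": [0.148, -0.124, 0.1], "rot": [0, 0, -13]}, {"xyz": [0.187, -0.174, 0.1], "rot": [0, 0, -18]}, {"xyz": [0.222, -0.226, 0.1], "rot": [0, 0, -22]}, {"xyz": [0.25, -0.281, 0.1], "rot": [0, 0, -26]}, {"xyz": [0.273, -0.338, 0.1], "rot": [0, 0, -31]}, {"xyz": [0.29, -0.397, 0.1], "rot": [0, 0, -35]}, {"xyz": [0.305, -0.455, 0.1], "rot": [0, 0, -40]}, {"xyz": [0.316, -0.514, 0.1], "rot": [0, 0, -44]}, {"xyz": [0.322, -0.574, 0.1], "rot": [0, 0, -48]}, {"xyz": [0.322, -0.634, 0.1], "rot": [0, 0, -53]}, {"xyz": [0.317, -0.694, 0.1], "rot": [0, 0, -57]}, {"xyz": [0.305, -0.753, 0.1], "rot": [0, 0, -62]}, {"xyz": [0.288, -0.81, 0.09], "rot": [0, 0, -66]}, {"xyz": [0.266, -0.866, 0.08], "rot": [0, 0, -70]}, {"xyz": [0.238, -0.919, 0.07], "rot": [0, 0, -75]}, {"xyz": [0.238, -0.919, 0.07], "rot": [0, 0, -75]}]'

```text
t: 2.65
ee_pos: [0.5317, -0.3192, 0.3008]
eef_rot: [-0.446, -0.548, -0.446, 0.55]
force: [-0.6, 1.2, 0.5]
opening: 0.996
```

```bash
python3 - <<'E'
from h import *
print(readout.sense())
np.save('pics/w1p.npy',camera_params('wrist'),allow_pickle=True)
im,d=capture('wrist');cv2.imwrite('pics/w1.png',im);np.save('pics/w1.npy',d)
im,d=capture('top');cv2.imwrite('pics/top1.png',im);np.save('pics/top1.npy',d)
E
```

```text
{'t': 2.65, 'joint_pos': array([-0.02849589,  0.37453023,  0.62938374,  1.64100659, -0.22962743,
        1.20313412,  0.44424853]), 'dq': array([-0.05784775, -0.00254285, -0.08375649, -0.02966477, -0.02813945,
        0.00881798, -0.0097581 ]), 'joint_torque': array([  1.59354944, -45.87872386,   8.59737128, -27.89330721,
         0.22293035,  -0.10669802,   0.11217996]), 'ee_pos': array([ 0.53171852, -0.31920596,  0.30081945]), 'eef_rot': array([-0.4456236 , -0.54782318, -0.44574461,  0.55011009]), 'force': array([-0.58454637,  1.17641155,  0.45641549]), 'ft_torque': array([ 0.04639446, -0.01149543, -0.01317924]), 'opening': 0.9955630634400304}
```

View pics/w1.png

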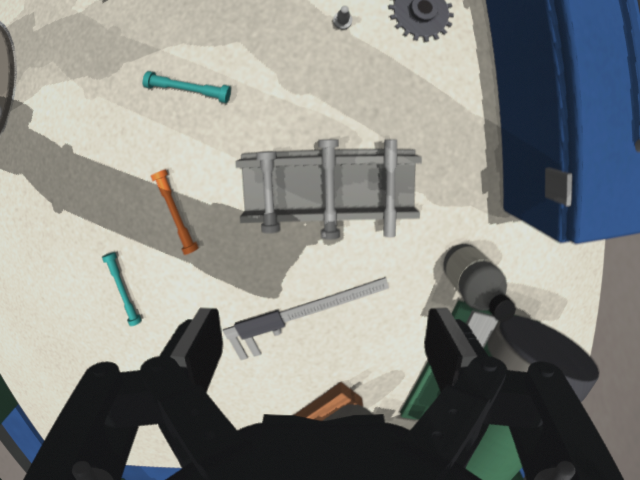

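```bash
python3 - <<'E'
from h import *
p=np.load('pics/w1p.npy',allow_pickle=True).item();d=np.load('pics/w1.npy');im=cv2.imread('pics/w1.png')
crop(im,220,120,440,260,'pics/w1c.png')
P=cloud(p,d,True)
print('table',P[280,450],P[110,300])
m=np.zeros((480,640),bool);m[130:245,305:355]=1
m&=(P[...,2]>0.037)&(P[...,2]<0.06)
n,l,st,c=cv2.connectedComponentsWithStats(m.astype(np.uint8));print(st,c)
k=1+np.argmax(st[1:,4]);X=P[l==k];print(len(X),X.mean(0),X[:,2].max())
c2,(w,h),a=cv2.minAreaRect(X[:,:2].astype(np.float32));print(c2,w,h,a)
for v in range(140,240,6):
    u=np.where(l[v]==k)[0]
    if len(u): print(v,u.min(),u.max(),onz(p,[(u.min()+u.max())/2],[v],.038,True)[0].round(4),P[v,int(u.mean())].round(4))
E
```

```text
table [ 0.66273711 -0.45164999  0.0381811 ] [ 0.52327717 -0.21918645 -0.00251151]
[[     0      0    640    480 306016]
 [   318    140     22    100   1184]] [[319.46399861 239.69516953]
 [328.80489865 189.05658784]]
1184 [ 0.53793475 -0.31220996  0.04189859] 0.04961479451479828
(0.5378084182739258, -0.3130098283290863) 0.10943050682544708 0.021665912121534348 79.2634048461914
140 327 337 [ 0.5522 -0.2602  0.038 ] [ 0.5522 -0.2601  0.0397]
146 318 337 [ 0.5462 -0.2656  0.038 ] [ 0.5457 -0.2648  0.0481]
152 322 334 [ 0.5454 -0.2721  0.038 ] [ 0.5454 -0.2718  0.0415]
158 322 334 [ 0.544  -0.2785  0.038 ] [ 0.5441 -0.2781  0.042 ]
164 323 334 [ 0.5432 -0.2851  0.038 ] [ 0.5427 -0.2844  0.043 ]
170 325 331 [ 0.5413 -0.2914  0.038 ] [ 0.5414 -0.291   0.0413]
176 325 333 [ 0.5411 -0.2982  0.038 ] [ 0.5411 -0.2978  0.0405]
182 325 333 [ 0.5397 -0.3047  0.038 ] [ 0.5398 -0.304   0.0425]
188 325 333 [ 0.5384 -0.3112  0.038 ] [ 0.5385 -0.3105  0.0421]
194 325 333 [ 0.537  -0.3178  0.038 ] [ 0.5371 -0.3173  0.041 ]
200 325 333 [ 0.5357 -0.3245  0.038 ] [ 0.5357 -0.324   0.0401]
206 325 333 [ 0.5343 -0.3312  0.038 ] [ 0.5345 -0.33    0.0433]
212 324 335 [ 0.5334 -0.338   0.038 ] [ 0.533  -0.3371  0.0415]
218 324 335 [ 0.5321 -0.3448  0.038 ] [ 0.5317 -0.3434  0.0428]
224 324 335 [ 0.5307 -0.3517  0.038 ] [ 0.5303 -0.3503  0.0426]
230 324 338 [ 0.5309 -0.3589  0.038 ] [ 0.53   -0.357   0.0438]
236 320 338 [ 0.5273 -0.3654  0.038 ] [ 0.5277 -0.3627  0.0468]
```

View pics/w1c.png

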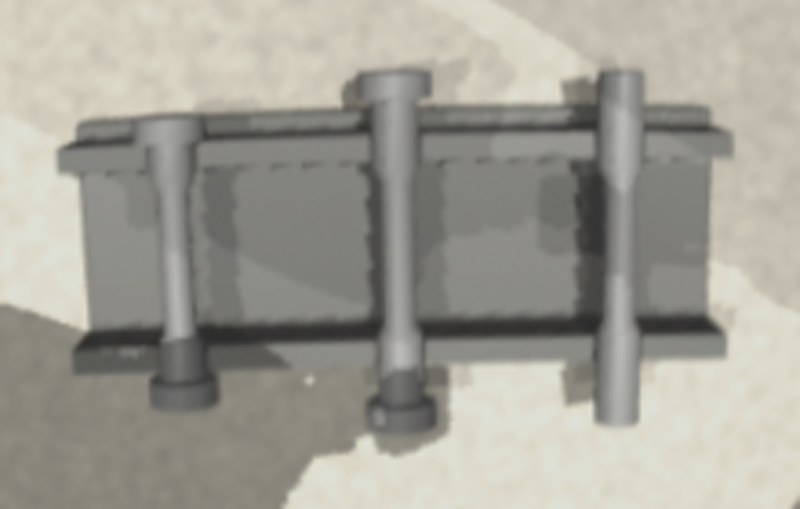

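```bash
python3 - <<'E'
from h import *
from scipy.spatial.transform import Rotation as R
s=readout.sense();q=s['eef_rot'];M=R.from_quat(q[[1,2,3,0]]).as_matrix();print(s['ee_pos'],s['dq'].round(3),M.round(3),np.degrees(np.arctan2(M[1,1],M[0,1])))
E
```

```text
[ 0.5359279  -0.31375144  0.30101944] [-0.032 -0.001 -0.036 -0.012 -0.005  0.001  0.   ] [[-0.     0.981 -0.196]
 [ 0.001 -0.196 -0.981]
 [-1.    -0.    -0.   ]] -11.298431284689991
```

Call:
drive_tool --moves '[{"xyz": [0.002, 0.001, -0.06], "rot": [0, 0, 1]}, {"xyz": [0.002, 0.001, -0.12], "rot": [0, 0, 1]}, {"xyz": [0.002, 0.001, -0.18], "rot": [0, 0, 1]}, {"xyz": [0.002, 0.001, -0.22], "rot": [0, 0, 1]}, {"xyz": [0.002, 0.001, -0.22], "rot": [0, 0, 1]}, {"xyz": [0.002, 0.001, -0.22], "rot": [0, 0, 1]}]' --jaw 0

```text
t: 3.5
ee_pos: [0.54, -0.3123, 0.0829]
eef_rot: [0.455, 0.543, 0.453, -0.542]
force: [-0.1, -0.5, 1.0]
opening: 0.5
```

```bash
python3 - <<'E'
from h import *
s=readout.sense();print(s['ee_pos'],s['opening'],s['force'])
np.save('pics/w2p.npy',camera_params('wrist'),allow_pickle=True)
im,d=capture('wrist');cv2.imwrite('pics/w2.png',im);np.save('pics/w2.npy',d)
E
```

```text
[ 0.5400231  -0.31226794  0.08294425] 0.5003188633318675 [-0.14659246 -0.52876476  0.9715702 ]
```

View pics/w2.png

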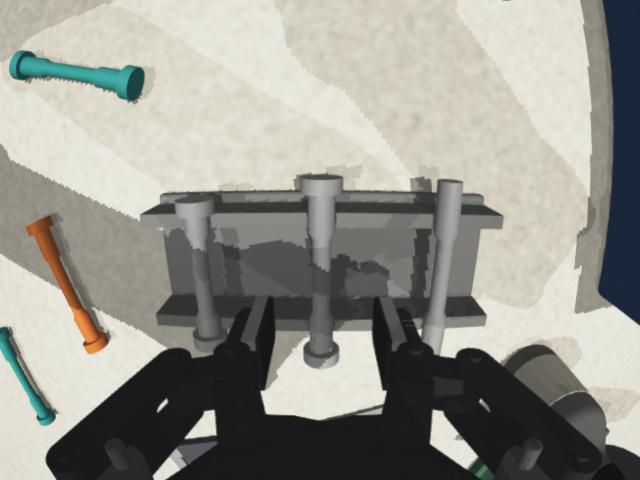

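```bash
python3 - <<'E'
from h import *
p=np.load('pics/w2p.npy',allow_pickle=True).item();d=np.load('pics/w2.npy')
P=cloud(p,d,True)
m=np.zeros((480,640),bool);m[165:375,295:350]=1
m&=(P[...,2]>0.034)&(P[...,2]<0.06)
n,l,st,c=cv2.connectedComponentsWithStats(m.astype(np.uint8));print(st)
k=1+np.argmax(st[1:,4]);X=P[l==k];print(cv2.minAreaRect(X[:,:2].astype(np.float32)))
A=[]
for v in range(180,370,8):
    u=np.where(l[v]==k)[0]; x=X[0]
    if len(u): A.append([v,u.min(),u.max(),*onz(p,[(u.min()+u.max())/2],[v],.038,True)[0].round(4),P[v,int(u.mean())][2].round(4)])
A=np.array(A);print(A)
E
```

```text
[[     0      0    640    480 301949]
 [   295    176     55    193   5246]
 [   300    212      1      1      1]
 [   344    319      1      1      1]
 [   296    323      1      1      1]
 [   295    325      1      2      2]]
((0.538240373134613, -0.31360912322998047), (0.11082013696432114, 0.032029446214437485), 79.80561065673828)
[[ 1.800e+02  3.000e+02  3.420e+02  5.472e-01 -2.608e-01  3.800e-02
   4.780e-02]
 [ 1.880e+02  2.990e+02  3.410e+02  5.460e-01 -2.647e-01  3.800e-02
   4.740e-02]
 [ 1.960e+02  3.080e+02  3.340e+02  5.457e-01 -2.689e-01  3.800e-02
   4.340e-02]
 [ 2.040e+02  3.080e+02  3.340e+02  5.450e-01 -2.730e-01  3.800e-02
   4.150e-02]
 [ 2.120e+02  2.960e+02  3.370e+02  5.420e-01 -2.767e-01  3.800e-02
   4.230e-02]
 [ 2.200e+02  2.950e+02  3.470e+02  5.435e-01 -2.813e-01  3.800e-02
   4.300e-02]
 [ 2.280e+02  3.080e+02  3.340e+02  5.427e-01 -2.856e-01  3.800e-02
   4.230e-02]
 [ 2.360e+02  3.100e+02  3.300e+02  5.414e-01 -2.898e-01  3.800e-02
   4.290e-02]
 [ 2.440e+02  3.110e+02  3.290e+02  5.407e-01 -2.941e-01  3.800e-02
   4.160e-02]
 [ 2.520e+02  3.110e+02  
[... 505 characters left out ...]
353e-01 -3.268e-01  3.800e-02
   4.220e-02]
 [ 3.080e+02  3.130e+02  3.290e+02  5.344e-01 -3.318e-01  3.800e-02
   4.110e-02]
 [ 3.160e+02  3.090e+02  3.310e+02  5.329e-01 -3.368e-01  3.800e-02
   4.080e-02]
 [ 3.240e+02  3.000e+02  3.490e+02  5.345e-01 -3.426e-01  3.800e-02
   4.390e-02]
 [ 3.320e+02  3.100e+02  3.320e+02  5.315e-01 -3.476e-01  3.800e-02
   4.160e-02]
 [ 3.400e+02  3.100e+02  3.310e+02  5.302e-01 -3.531e-01  3.800e-02
   4.280e-02]
 [ 3.480e+02  3.030e+02  3.380e+02  5.292e-01 -3.588e-01  3.800e-02
   4.260e-02]
 [ 3.560e+02  3.030e+02  3.380e+02  5.281e-01 -3.647e-01  3.800e-02
   2.237e-01]
 [ 3.640e+02  3.060e+02  3.360e+02  5.273e-01 -3.709e-01  3.800e-02
   4.710e-02]]
```

Call:
drive_tool --moves '[{"xyz": [0, 0, -0.03], "rot": [0, 0, 0]}, {"xyz": [0, 0, -0.06], "rot": [0, 0, 0]}, {"xyz": [0, 0, -0.06], "rot": [0, 0, 0]}, {"xyz": [0, 0, -0.06], "rot": [0, 0, 0]}]'

```text
t: 4.05
ee_pos: [0.5397, -0.3132, 0.0234]
eef_rot: [0.454, 0.543, 0.452, -0.542]
force: [0.0, -0.5, 0.3]
opening: 0.5
```

Call:
drive_tool --moves '[{"xyz": [0, 0, 0], "rot": [0, 0, 0]}, {"xyz": [0, 0, 0], "rot": [0, 0, 0]}, {"xyz": [0, 0, 0], "rot": [0, 0, 0]}, {"xyz": [0, 0, 0], "rot": [0, 0, 0]}, {"xyz": [0, 0, 0], "rot": [0, 0, 0]}, {"xyz": [0, 0, 0], "rot": [0, 0, 0]}]' --jaw 1

```text
t: 4.8
ee_pos: [0.5388, -0.3128, 0.0225]
eef_rot: [0.454, 0.543, 0.453, -0.542]
force: [-1.2, 1.1, 6.9]
opening: 0.093
```

Call:
drive_tool --moves '[{"xyz": [0, 0, 0.015], "rot": [0, 0, 0]}, {"xyz": [0, 0, 0.05], "rot": [0, 0, 0]}, {"xyz": [0, 0, 0.1], "rot": [0, 0, 0]}, {"xyz": [0, 0.01, 0.15], "rot": [0, 0, 0]}, {"xyz": [0, 0.05, 0.19], "rot": [0, 0, 1]}, {"xyz": [0, 0.1, 0.22], "rot": [0, 0, 2]}, {"xyz": [0, 0.15, 0.24], "rot": [0, 0, 3]}, {"xyz": [0, 0.2, 0.25], "rot": [0, 0, 3]}, {"xyz": [0, 0.25, 0.25], "rot": [0, 0, 3]}, {"xyz": [0, 0.3, 0.25], "rot": [0, 0, 3]}, {"xyz": [0, 0.33, 0.25], "rot": [0, 0, 3]}, {"xyz": [0, 0.34, 0.25], "rot": [0, 0, 3]}, {"xyz": [0, 0.34, 0.25], "rot": [0, 0, 3]}, {"xyz": [0, 0.34, 0.25], "rot": [0, 0, 3]}]'

```text
t: 6.55
ee_pos: [0.5383, 0.0254, 0.2715]
eef_rot: [-0.467, -0.531, -0.466, 0.531]
force: [0.5, -0.5, -1.4]
opening: 0.088
```

```bash
python3 - <<'E'
from h import *
s=readout.sense();print(s['ee_pos'],s['opening'],s['force'])
np.save('pics/w3p.npy',camera_params('wrist'),allow_pickle=True)
im,d=capture('wrist');cv2.imwrite('pics/w3.png',im);np.save('pics/w3.npy',d)
E
```

```text
[0.53833142 0.02541452 0.2715329 ] 0.08767727503673368 [ 0.5172551  -0.49116737 -1.37910529]
```

View pics/w3.png

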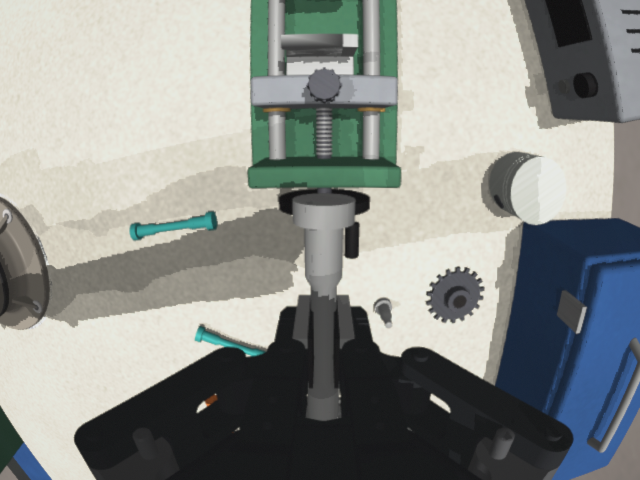

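Call:
drive_tool --moves '[{"xyz": [-0.015, 0.04, 0.02], "rot": [0, 0, 0]}, {"xyz": [-0.03, 0.08, 0.03], "rot": [0, 0, 0]}, {"xyz": [-0.03, 0.09, 0.03], "rot": [0, 0, 0]}, {"xyz": [-0.03, 0.09, 0.03], "rot": [0, 0, 0]}, {"xyz": [-0.03, 0.09, 0.03], "rot": [0, 0, 0]}]'

```text
t: 7.22
ee_pos: [0.5086, 0.1154, 0.301]
eef_rot: [-0.467, -0.531, -0.467, 0.532]
force: [0.1, 0.3, -0.8]
opening: 0.091
```

```bash
python3 - <<'E'
from h import *
s=readout.sense();print(s['ee_pos'],s['opening'],s['force'])
np.save('pics/w4p.npy',camera_params('wrist'),allow_pickle=True)
im,d=capture('wrist');cv2.imwrite('pics/w4.png',im);np.save('pics/w4.npy',d)
crop(im,180,0,460,240,'pics/w4c.png',2.5)
P=cloud(camera_params('top'),np.load('pics/top1.npy'));im=cv2.imread('pics/top1.png')
crop(im,170,175,350,275,'pics/t1c.png',4.4)
crop(P[...,2].clip(0,.16)*1500,170,175,350,275,'pics/t1d.png',4.4)
E
```

```text
[0.50863105 0.11539198 0.30095382] 0.09100606768320615 [ 0.11742439  0.2945397  -0.7640973 ][ WARN:0@1.830] global loadsave.cpp:1063 imwrite_ Unsupported depth image for selected encoder is fallbacked to CV_8U.
```

View pics/w4.png

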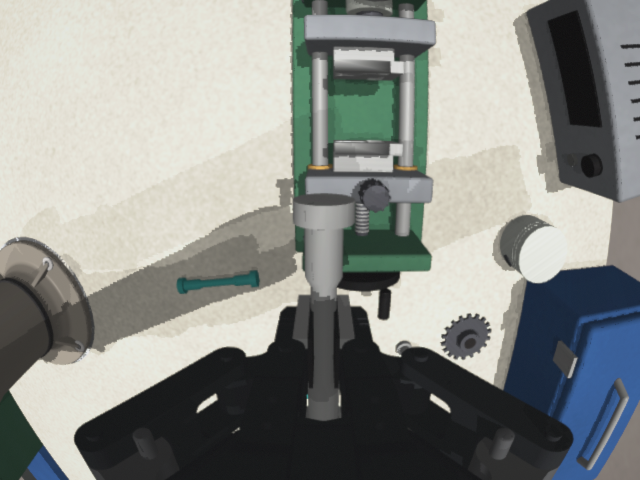

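View pics/w4c.png

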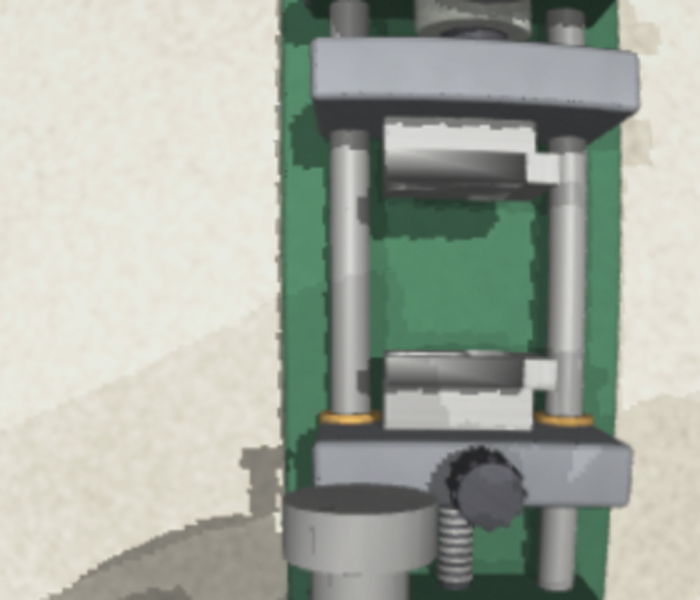

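View pics/t1c.png

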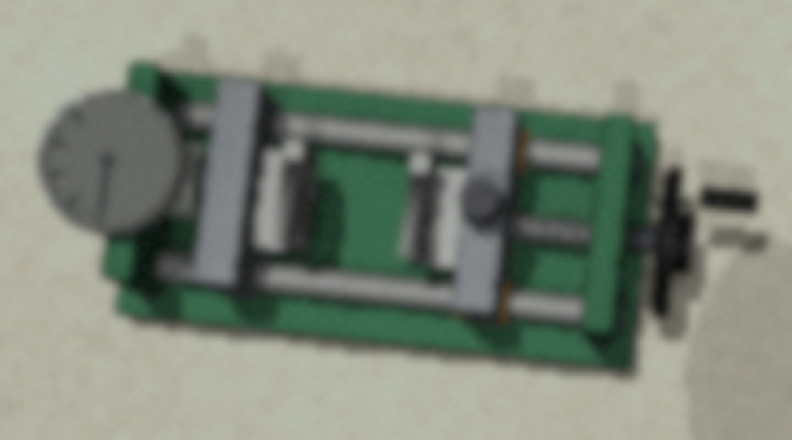

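View pics/t1d.png

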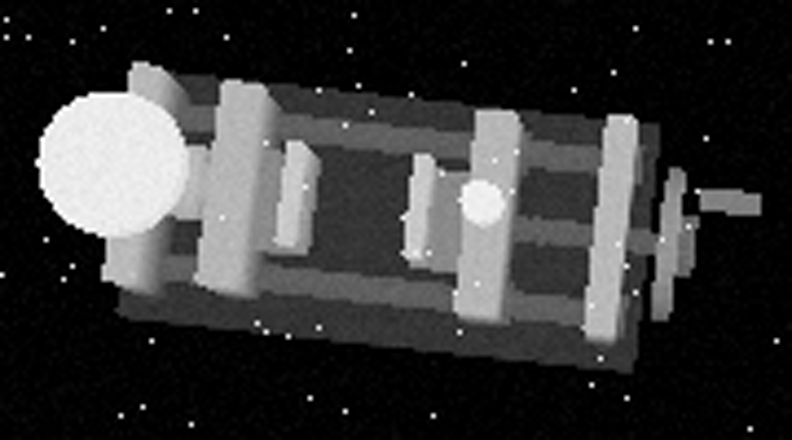

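```bash
cat > tester.py <<'E'
from h import *
def ana(P,label,mask=None):
    z=P[...,2]
    out={}
    reg=(P[...,0]>.45)&(P[...,0]<.68)&(P[...,1]>.04)&(P[...,1]<.36)
    if mask is not None: reg&=mask
    for nm,lo,hi in [('body',.108,.1225),('plate',.1225,.136),('knob',.146,.162)]:
        m=(reg&(z>lo)&(z<hi)).astype(np.uint8)
        m=cv2.morphologyEx(m,cv2.MORPH_OPEN,np.ones((3,3)))
        n,l,st,c=cv2.connectedComponentsWithStats(m)
        for k in range(1,n):
            if st[k,4]<40: continue
            X=P[l==k];r=cv2.minAreaRect(X[:,:2].astype(np.float32))
            print(label,nm,st[k,4],'px',c[k].round(0),'ctr',np.round(r[0],4),'size',np.round(r[1],4),'ang',round(r[2],2),'z',np.median(X[:,2]).round(4))
E
python3 - <<'E'
from tester import *
p=np.load('pics/w4p.npy',allow_pickle=True).item();P=cloud(p,np.load('pics/w4.npy'),True)
mask=np.zeros((480,640),bool);mask[:270]=1
ana(P,'w',mask)
pt=camera_params('top');ana(cloud(pt,np.load('pics/top1.npy')),'t')
# green base edges, frames
im=cv2.imread('pics/w4.png');hsv=cv2.cvtColor(im,cv2.COLOR_BGR2HSV)
g=(hsv[...,0]>55)&(hsv[...,0]<90)&(hsv[...,1]>80)&mask&(P[...,2]<.05)
X=P[g];print(len(X),np.median(X[:,2]))
# specimen in wrist
z=P[...,2];m=np.zeros((480,640),bool);m[190:420,290:360]=1;m&=(z>.3)&(z<.36)
n,l,st,c=cv2.connectedComponentsWithStats(m.astype(np.uint8));print(st)
for v in range(235,425,8):
    u=np.where(m[v])[0]
    if len(u): print(v,u.min(),u.max(),P[v,int(u.mean())].round(4))
E
```

```text
w body 3976 px [369.  27.] ctr [0.5709 0.2839] size [0.0417 0.1153] ang 82.84 z 0.1187
w body 2423 px [373. 186.] ctr [0.5518 0.1329] size [0.0243 0.1156] ang 83.33 z 0.1188
w body 1718 px [386. 260.] ctr [0.5622 0.063 ] size [0.0164 0.085 ] ang 83.04 z 0.1205
w plate 143 px [372.   4.] ctr [0.5725 0.2961] size [0.0075 0.0183] ang 83.21 z 0.124
w plate 894 px [369.  66.] ctr [0.562  0.2395] size [0.0109 0.0568] ang 82.88 z 0.1309
w plate 842 px [369. 148.] ctr [0.5532 0.1701] size [0.0103 0.0567] ang 82.69 z 0.131
w knob 678 px [375. 197.] ctr [0.5512 0.1331] size [0.0238 0.0229] ang 68.13 z 0.1568
t body 50 px [225. 210.] ctr [0.5846 0.2669] size [0.0128 0.0292] ang 72.56 z 0.1198
t plate 52 px [235. 224.] ctr [0.5485 0.2391] size [0.0094 0.0316] ang 83.29 z 0.1322
t plate 40 px [264. 225.] ctr [0.5435 0.1693] size [0.0098 0.0202] ang 88.86 z 0.1322
t knob 780 px [196. 212.] ctr [0.5756 0.326 ] size [0.0673 0.0772] ang 89.04 z 0.1564
t knob 62 px [279. 221.] ctr [0.5498 0.1306] size [0.0167 0.0196] ang 4.48 z 0.1585
10037 0.033043775401341124
[[     0      0    640    480 295414]
 [
[... 176 characters left out ...]

267 305 342 [0.5116 0.1463 0.3203]
275 305 341 [0.5112 0.1432 0.3201]
283 308 338 [0.5109 0.1408 0.3216]
291 310 336 [0.5103 0.1365 0.3191]
299 298 348 [0.5099 0.1332 0.3191]
307 290 359 [0.5099 0.13   0.3195]
315 290 359 [0.5095 0.1268 0.3198]
323 290 359 [0.509  0.1228 0.3189]
331 290 359 [0.5085 0.1194 0.3193]
339 290 359 [0.5081 0.1163 0.3202]
347 290 359 [0.5076 0.1124 0.32  ]
355 290 359 [0.507  0.1072 0.3181]
363 290 359 [0.5066 0.1047 0.3202]
371 290 359 [0.5059 0.0994 0.3187]
379 300 346 [0.505  0.0949 0.3185]
387 302 345 [0.5045 0.0912 0.3193]
395 302 345 [0.5041 0.0882 0.3212]
403 302 344 [0.5035 0.0839 0.3216]
411 302 344 [0.5029 0.0791 0.3218]
419 314 332 [0.5022 0.0734 0.3212]
```

Call:
drive_tool --moves '[{"xyz": [-0.011, 0.04, -0.03], "rot": [0, 0, 0.5]}, {"xyz": [-0.0216, 0.09, -0.06], "rot": [0, 0, 0.5]}, {"xyz": [-0.0216, 0.098, -0.1], "rot": [0, 0, 0.5]}, {"xyz": [-0.0216, 0.098, -0.14], "rot": [0, 0, 0.5]}, {"xyz": [-0.0216, 0.098, -0.17], "rot": [0, 0, 0.5]}, {"xyz": [-0.0216, 0.098, -0.17], "rot": [0, 0, 0.5]}, {"xyz": [-0.0216, 0.098, -0.17], "rot": [0, 0, 0.5]}, {"xyz": [-0.0216, 0.098, -0.17], "rot": [0, 0, 0.5]}]'

```text
t: 8.28
ee_pos: [0.4879, 0.2157, 0.1328]
eef_rot: [0.47, 0.53, 0.469, -0.528]
force: [-0.3, -0.4, -0.0]
opening: 0.09
```

```bash
python3 - <<'E'
from tester import *
s=readout.sense();print(s['ee_pos'],s['opening'],s['force'])
p=camera_params('wrist');np.save('pics/w5p.npy',p,allow_pickle=True)
im,d=capture('wrist');cv2.imwrite('pics/w5.png',im);np.save('pics/w5.npy',d)
ana(cloud(p,d,True),'w')
im,d=capture('scene');cv2.imwrite('pics/s5.png',im)
crop(im,300,170,450,290,'pics/s5c.png',5)
E
```

```text
[0.48788339 0.21571819 0.13282404] 0.08957863279206128 [-0.34087633 -0.39821252 -0.0197175 ]
w body 3067 px [391.  29.] ctr [0.5322 0.3347] size [0.0183 0.0351] ang 82.97 z 0.1206
w body 13025 px [471. 150.] ctr [0.571  0.2872] size [0.0471 0.116 ] ang 82.89 z 0.1188
w body 42 px [520. 120.] ctr [0.5864 0.2921] size [0.0024 0.0099] ang 88.83 z 0.1191
w body 479 px [481. 225.] ctr [0.5636 0.2436] size [0.0025 0.0551] ang 82.89 z 0.1186
w body 587 px [477. 350.] ctr [0.563  0.1718] size [0.0061 0.0383] ang 81.67 z 0.1178
w body 699 px [516. 387.] ctr [0.5976 0.1371] size [0.0136 0.0335] ang 56.0 z 0.1168
w body 98 px [438. 401.] ctr [0.5445 0.1418] size [0.0039 0.0107] ang 46.79 z 0.1189
w plate 233 px [494. 114.] ctr [0.5712 0.2953] size [0.0046 0.0168] ang 81.16 z 0.124
w plate 3177 px [480. 241.] ctr [0.5618 0.2396] size [0.0111 0.0583] ang 83.01 z 0.1308
w plate 1017 px [487. 366.] ctr [0.5656 0.1684] size [0.012  0.0325] ang 84.07 z 0.1304
w knob 17292 px [527.  50.] ctr [0.5779 0.3169] size [0.0797 0.0465] ang 4.53 z 0.1547
w knob 8579 px [323. 296.] ctr [0.4878 0.2202] size [0.0345 0.1016] ang 0.89 z 0.1521
```

View pics/w5.png

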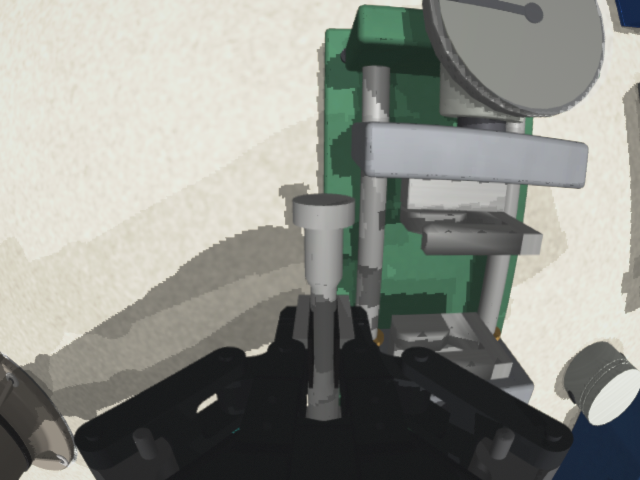

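View pics/s5c.png

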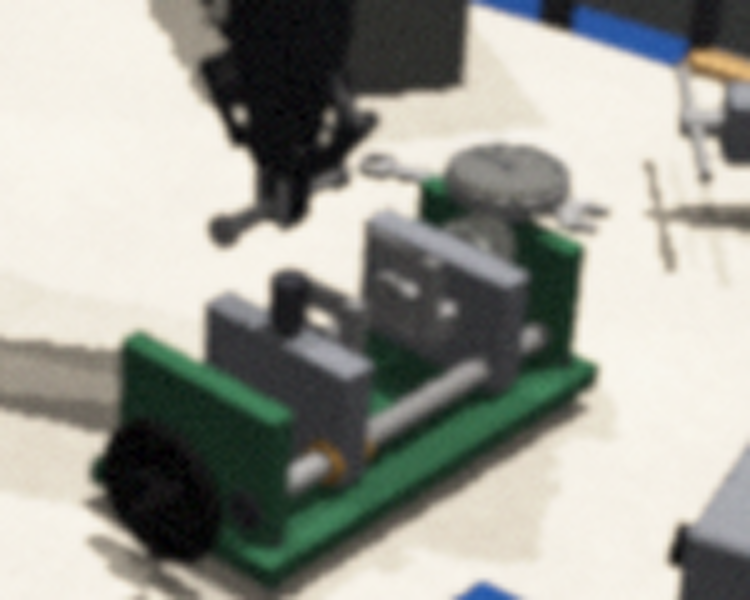

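```bash
python3 - <<'E'
from tester import *
p=np.load('pics/w5p.npy',allow_pickle=True).item();P=cloud(p,np.load('pics/w5.npy'),True)
z=P[...,2]
def fit(rows):
    A=[]
    for v in rows:
        m=(z[v]>.135)&(z[v]<.165);u=np.where(m[295:352])[0]+295
        if len(u)<6: continue
        c=int(round(u.mean()));A.append([*np.median(P[v,c-2:c+3],0),len(u)])
    return np.array(A)
for nm,r in dict(headtop=range(196,203),headrim=range(204,226,2),shank=range(236,284,3),gauge=range(305,375,5),shank2=range(388,418,3)).items():
    A=fit(r);print(nm,A.mean(0).round(4),A[[0,-1]].round(4).tolist())
im=cv2.imread('pics/w5.png');crop(im,270,180,380,440,'pics/w5c.png',2.3)
# load-holder plate top & table z bias
print('table bias', np.median(z[150:250,60:200]),np.median(z[400:,150:170]))
ax=P[(z>.127)&(z<.136)&(P[...,1]>.22)&(P[...,1]<.26)&(P[...,0]>.53)];print('plate z',np.median(ax[:,2]))
E
```

```text
headtop [ 0.4932  0.2698  0.1471 56.4286] [[0.4932, 0.2698, 0.1424, 55.0], [0.4932, 0.2697, 0.1518, 56.0]]
headrim [ 0.4928  0.2669  0.1573 56.7273] [[0.4932, 0.2698, 0.1552, 56.0], [0.4924, 0.2635, 0.1572, 57.0]]
shank [ 0.4911  0.2501  0.1534 37.1875] [[0.4922, 0.2582, 0.1533, 40.0], [0.4899, 0.2419, 0.1536, 31.0]]
gauge [ 0.487   0.2165  0.1513 36.2143] [[0.4886, 0.231, 0.151, 53.0], [0.4851, 0.201, 0.1516, 21.0]]
shank2 [ 0.4831  0.1845  0.1529 31.3   ] [[0.484, 0.1917, 0.152, 21.0], [0.4821, 0.1764, 0.153, 35.0]]
table bias -0.0018292893688956202 0.21284145180965916
plate z 0.13093009460953076
```

View pics/w5c.png

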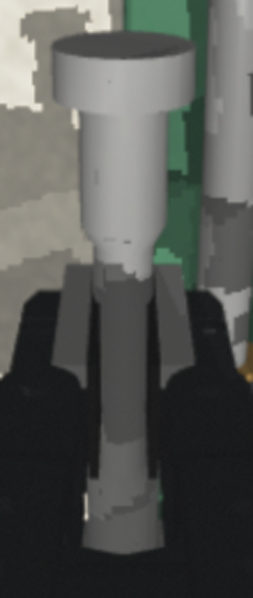

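Call:
drive_tool --moves '[{"xyz": [0, -0.0014, -0.019], "rot": [0, 0, 0]}, {"xyz": [0, -0.0014, -0.038], "rot": [0, 0, 0]}, {"xyz": [0.01, -0.0026, -0.038], "rot": [0, 0, 0]}, {"xyz": [0.02, -0.0039, -0.038], "rot": [0, 0, 0]}, {"xyz": [0.028, -0.0049, -0.038], "rot": [0, 0, 0]}, {"xyz": [0.028, -0.0049, -0.038], "rot": [0, 0, 0]}, {"xyz": [0.028, -0.0049, -0.038], "rot": [0, 0, 0]}, {"xyz": [0.028, -0.0049, -0.038], "rot": [0, 0, 0]}]'

```text
t: 9.38
ee_pos: [0.5144, 0.2107, 0.0933]
eef_rot: [-0.47, -0.528, -0.47, 0.529]
force: [-0.7, 0.5, -1.1]
opening: 0.091
```

```bash
python3 - <<'E'
from tester import *
s=readout.sense();print(s['ee_pos'],s['opening'],s['force'],s['ft_torque'])
p=camera_params('wrist');np.save('pics/w6p.npy',p,allow_pickle=True)
im,d=capture('wrist');cv2.imwrite('pics/w6.png',im);np.save('pics/w6.npy',d)
P=cloud(p,d,True);z=P[...,2]
ax=P[(z>.125)&(z<.136)&(P[...,1]>.22)&(P[...,1]<.26)&(P[...,0]>.53)];print('plate z',np.median(ax[:,2]),len(ax))
for v in range(196,285,6):
    c=P[v,318:327];print(v,np.median(c,0).round(4))
crop(im,250,150,550,430,'pics/w6c.png')
E
```

```text
[0.51435739 0.21070163 0.0932908 ] 0.0911373506317578 [-0.67212954  0.54485554 -1.08415542] [-0.01313149 -0.01458159 -0.04580056]
plate z 0.1308512135695987 5759
196 [0.5193 0.265  0.1027]
202 [0.5194 0.2649 0.1124]
208 [0.5193 0.2639 0.1174]
214 [0.5191 0.2621 0.1179]
220 [0.5188 0.2601 0.1178]
226 [0.5186 0.258  0.1177]
232 [0.5181 0.2548 0.1137]
238 [0.5179 0.2526 0.1133]
244 [0.5177 0.2505 0.1136]
250 [0.5174 0.2484 0.1136]
256 [0.5172 0.2461 0.1135]
262 [0.5169 0.2441 0.1139]
268 [0.5166 0.2417 0.1135]
274 [0.5164 0.2395 0.1138]
280 [0.516  0.2372 0.1138]
```

View pics/w6c.png

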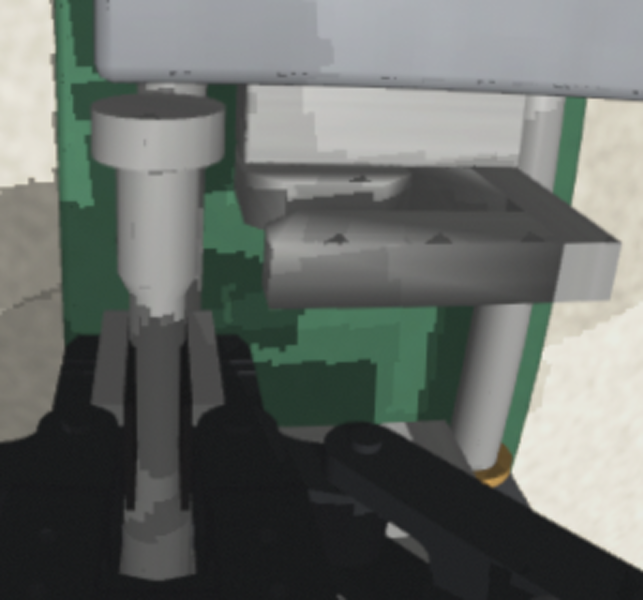

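Call:
drive_tool --moves '[{"xyz": [0.0, 0.0, 0.0017], "rot": [0, 0, 0]}, {"xyz": [0.005, -0.0006, 0.0017], "rot": [0, 0, 0]}, {"xyz": [0.01, -0.0012, 0.0017], "rot": [0, 0, 0]}, {"xyz": [0.012, -0.0015, 0.0017], "rot": [0, 0, 0]}, {"xyz": [0.012, -0.0015, 0.0017], "rot": [0, 0, 0]}, {"xyz": [0.012, -0.0015, 0.0017], "rot": [0, 0, 0]}, {"xyz": [0.012, -0.0015, 0.0017], "rot": [0, 0, 0]}]'

```text
t: 10.3
ee_pos: [0.5266, 0.2091, 0.0949]
eef_rot: [-0.47, -0.528, -0.47, 0.529]
force: [-0.6, -0.0, -1.9]
opening: 0.092
```

```bash
cat > chk.py <<'E'
from tester import *
import sys
n=sys.argv[1]
s=readout.sense();print(s['ee_pos'].round(4),s['opening'],s['force'].round(2),s['ft_torque'].round(3))
p=camera_params('wrist')
im,d=capture('wrist');cv2.imwrite(f'pics/{n}.png',im);np.save(f'pics/{n}.npy',d)
P=cloud(p,d,True);z=P[...,2]
ax=P[(z>.125)&(z<.136)&(P[...,1]>.22)&(P[...,1]<.26)&(P[...,0]>.53)];print('plate z',np.median(ax[:,2]).round(4),len(ax))
h=np.median(P[206:228,318:327].reshape(-1,3),0);k=np.median(P[236:280,318:327].reshape(-1,3),0)
f=np.median(P[197:203,318:327].reshape(-1,3),0);c=f[:2]-.055*np.array([.1236,.9923]);dl=c-[.5611,.2045]
print('axis z head',h[2]-.011,'shank',k[2]-.007,'local xy',dl@[.9923,-.1236],dl@[.1236,.9923],'need z floor',np.median(ax[:,2])-.023,'seat',np.median(ax[:,2])-.027)
crop(im,250,150,550,430,f'pics/{n}c.png')
E
python3 chk.py w7
```

```text
[0.5266 0.2091 0.0949] 0.09182303690770477 [-0.59 -0.04 -1.91] [ 0.008  0.019 -0.037]
plate z 0.1309 6174
axis z head 0.10832334448137006 shank 0.10837591912901048 local xy -0.03657730427834079 -0.000376396260341409 need z floor 0.10785667278208444 seat 0.10385667278208444
```

View pics/w7c.png

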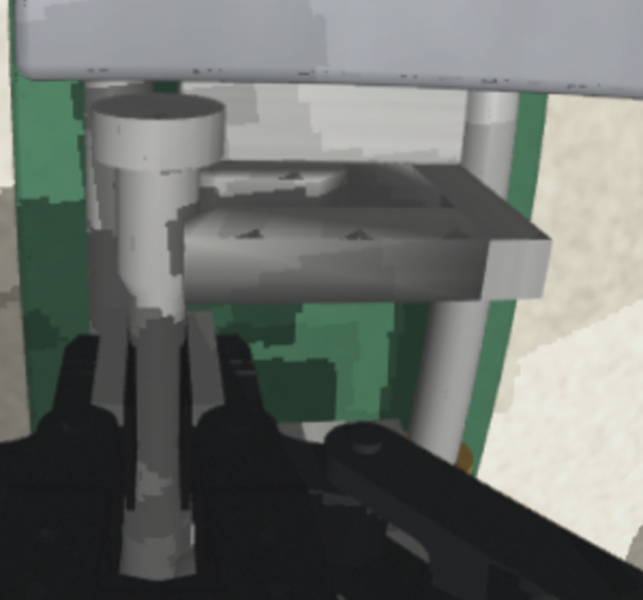

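Call:
drive_tool --moves '[{"xyz": [0.003, -0.0004, 0], "rot": [0, 0, 0]}, {"xyz": [0.006, -0.0007, 0], "rot": [0, 0, 0]}, {"xyz": [0.008, -0.001, 0], "rot": [0, 0, 0]}, {"xyz": [0.01, -0.0012, 0], "rot": [0, 0, 0]}, {"xyz": [0.01, -0.0012, 0], "rot": [0, 0, 0]}]'

```text
t: 10.98
ee_pos: [0.5369, 0.2078, 0.095]
eef_rot: [-0.47, -0.529, -0.47, 0.529]
force: [0.3, 0.3, -1.3]
opening: 0.091
```

```bash
python3 chk.py w8
```

```text
[0.5369 0.2078 0.095 ] 0.09076179441924863 [ 0.28  0.35 -1.27] [0.001 0.052 0.011]
plate z 0.1308 6336
axis z head 0.10832382230341984 shank 0.12081174095550157 local xy -0.026140110151781946 -0.0004108041168318463 need z floor 0.10783223717319962 seat 0.10383223717319962
```

No contact so far. I'll carry on with small steps.

Call:
drive_tool --moves '[{"xyz": [0.003, -0.0004, 0], "rot": [0, 0, 0]}, {"xyz": [0.005, -0.0006, 0], "rot": [0, 0, 0]}, {"xyz": [0.008, -0.001, 0], "rot": [0, 0, 0]}, {"xyz": [0.008, -0.001, 0], "rot": [0, 0, 0]}]'

```text
t: 11.52
ee_pos: [0.5451, 0.2068, 0.095]
eef_rot: [0.47, 0.529, 0.47, -0.528]
force: [0.0, 0.1, -1.7]
opening: 0.091
```

```bash
python3 chk.py w9
```

```text
[0.5451 0.2068 0.095 ] 0.09077507928688956 [ 0.04  0.15 -1.74] [-0.006  0.01  -0.018]
plate z 0.1309 6514
axis z head 0.10843069934984896 shank 0.12018540115338244 local xy -0.017930028560511395 -0.0003859067632491541 need z floor 0.10786899635097286 seat 0.10386899635097285
```

Call:
drive_tool --moves '[{"xyz": [0.004, -0.0005, 0], "rot": [0, 0, 0]}, {"xyz": [0.008, -0.001, 0], "rot": [0, 0, 0]}, {"xyz": [0.012, -0.0015, 0], "rot": [0, 0, 0]}, {"xyz": [0.015, -0.0019, 0], "rot": [0, 0, 0]}, {"xyz": [0.015, -0.0019, 0], "rot": [0, 0, 0]}]'

```text
t: 12.2
ee_pos: [0.56, 0.2049, 0.095]
eef_rot: [0.47, 0.529, 0.47, -0.529]
force: [-0.0, -0.1, -0.9]
opening: 0.09
```

```bash
python3 chk.py w10
```

```text
[0.56   0.2049 0.095 ] 0.09039246890626224 [-0.02 -0.15 -0.95] [-0.023 -0.005  0.   ]
plate z 0.1309 6555
axis z head 0.1083358004025882 shank 0.1210141147054275 local xy -0.002838471417738631 -0.00045824982295536703 need z floor 0.10786961465909528 seat 0.10386961465909528
```

View pics/w10c.png

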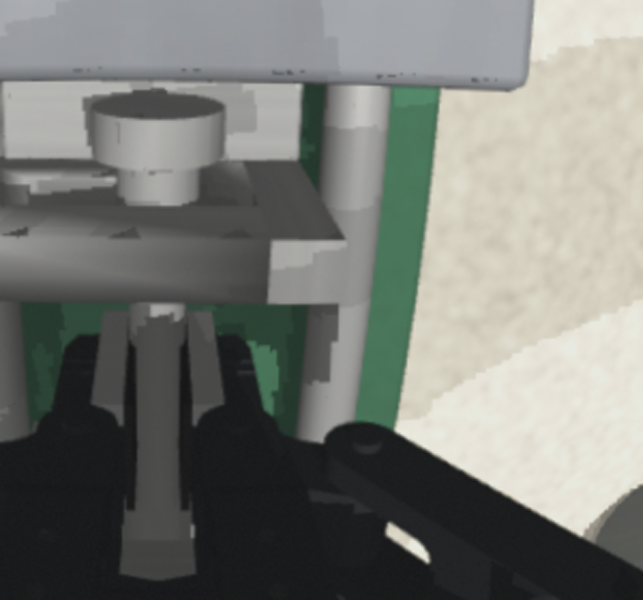

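```bash
python3 - <<'E'
from tester import *
p=camera_params('wrist');d=np.load('pics/w10.npy');P=cloud(p,d,True);z=P[...,2]
X=P[(z>.1285)&(z<.133)&(P[...,1]>.225)&(P[...,1]<.25)&(P[...,0]>.5)]
l=(X[:,:2]-[.5611,.2045])@np.array([[.9923,.1236],[-.1236,.9923]])
print(np.percentile(l,[0.5,2,50,98,99.5],axis=0).round(4))
print(cv2.minAreaRect(X[:,:2].astype(np.float32)))
# head silhouette width at rim rows
H=P[200:226,285:365];h=H[(H[...,2]>.108)&(H[...,2]<.122)]
hl=(h[:,:2]-[.5611,.2045])@np.array([[.9923,.1236],[-.1236,.9923]]);print(np.percentile(hl,[1,50,99],axis=0).round(4))
E
```

```text
[[-0.0321  0.0298]
 [-0.0312  0.0301]
 [-0.0038  0.0356]
 [ 0.0234  0.0402]
 [ 0.0243  0.0403]]
((0.5615609288215637, 0.23966382443904877), (0.01124837901443243, 0.05751293525099754), 82.9486312866211)
[[-0.013   0.0471]
 [-0.0027  0.0518]
 [ 0.0079  0.0547]]
```

Call:
drive_tool --moves '[{"xyz": [0.0025, -0.0003, 0], "rot": [0, 0, 0]}, {"xyz": [0.0025, -0.0003, 0], "rot": [0, 0, 0]}, {"xyz": [0.0025, -0.0003, -0.001], "rot": [0, 0, 0]}, {"xyz": [0.0025, -0.0003, -0.002], "rot": [0, 0, 0]}, {"xyz": [0.0025, -0.0003, -0.003], "rot": [0, 0, 0]}, {"xyz": [0.0025, -0.0003, -0.003], "rot": [0, 0, 0]}]'

```text
t: 13.0
ee_pos: [0.5621, 0.2047, 0.0919]
eef_rot: [-0.47, -0.528, -0.47, 0.529]
force: [-0.7, -0.1, -1.0]
opening: 0.088
```

```bash
python3 chk.py w11
```

```text
[0.5621 0.2047 0.0919] 0.08841144882621185 [-0.75 -0.08 -1.02] [-0.017 -0.016  0.011]
plate z 0.1309 7036
axis z head 0.105249962305538 shank 0.11744079012463088 local xy -0.0007488212495759742 -0.0003958282025825246 need z floor 0.10785340935804391 seat 0.10385340935804391
```

Call:
drive_tool --moves '[{"xyz": [0.0003, 0, -0.0005], "rot": [0, 0, 0]}, {"xyz": [0.0003, 0, -0.001], "rot": [0, 0, 0]}, {"xyz": [0.0003, 0, -0.001], "rot": [0, 0, 0]}]'

```text
t: 13.42
ee_pos: [0.5625, 0.2048, 0.0911]
eef_rot: [0.47, 0.529, 0.47, -0.528]
force: [0.3, 0.4, 0.3]
opening: 0.087
```

```bash
python3 chk.py w12
```

```text
[0.5625 0.2048 0.0911] 0.08698084667693409 [0.29 0.4  0.33] [-0.033  0.101  0.008]
plate z 0.1309 7163
axis z head 0.10410751895565698 shank 0.11602550678936727 local xy -0.0003443078317332148 -0.0002650200472035052 need z floor 0.10786091241492243 seat 0.10386091241492243
```

Call:
drive_tool --moves '[{"xyz": [0, 0, 0], "rot": [0, 0, 0]}, {"xyz": [0, 0, 0], "rot": [0, 0, 0]}, {"xyz": [0, 0, 0], "rot": [0, 0, 0]}, {"xyz": [0, 0, 0], "rot": [0, 0, 0]}, {"xyz": [0, 0, 0], "rot": [0, 0, 0]}, {"xyz": [0, 0, 0], "rot": [0, 0, 0]}]' --jaw 0.2

```text
t: 14.22
ee_pos: [0.5625, 0.2047, 0.091]
eef_rot: [0.47, 0.529, 0.47, -0.528]
force: [-0.3, -0.4, 1.2]
opening: 0.403
```

```bash
python3 chk.py w13
```

```text
[0.5625 0.2047 0.091 ] 0.4030846972246165 [-0.31 -0.44  1.17] [ 0.006  0.01  -0.002]
plate z 0.1309 7297
axis z head 0.10382242000671021 shank 0.11652804176136153 local xy -0.0003226397465334346 -0.0003334048923547972 need z floor 0.10785919911966066 seat 0.10385919911966066
```

View pics/w13c.png

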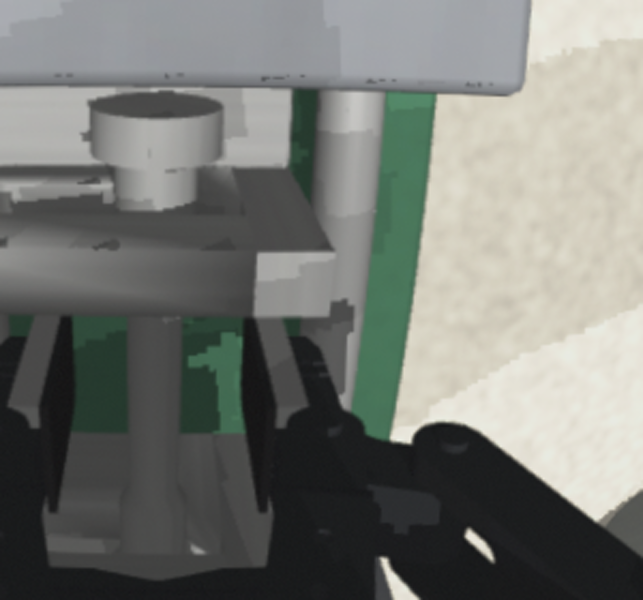

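Call:
drive_tool --moves '[{"xyz": [0, 0, 0.02], "rot": [0, 0, 0]}, {"xyz": [0, 0, 0.05], "rot": [0, 0, 0]}, {"xyz": [0, 0, 0.1], "rot": [0, 0, 0]}, {"xyz": [0, 0, 0.15], "rot": [0, 0, 0]}, {"xyz": [-0.005, -0.03, 0.17], "rot": [0, 0, 0]}, {"xyz": [-0.01, -0.07, 0.17], "rot": [0, 0, 10]}, {"xyz": [-0.01, -0.07, 0.17], "rot": [0, 0, 20]}, {"xyz": [-0.01, -0.07, 0.17], "rot": [0, 0, 30]}, {"xyz": [-0.01, -0.07, 0.17], "rot": [0, 0, 40]}, {"xyz": [-0.01, -0.07, 0.17], "rot": [0, 0, 50]}, {"xyz": [-0.01, -0.07, 0.17], "rot": [0, 0, 60]}, {"xyz": [-0.01, -0.07, 0.17], "rot": [0, 0, 70]}, {"xyz": [-0.01, -0.07, 0.17], "rot": [0, 0, 80]}, {"xyz": [-0.01, -0.07, 0.17], "rot": [0, 0, 90]}, {"xyz": [-0.01, -0.07, 0.17], "rot": [0, 0, 90]}, {"xyz": [-0.01, -0.07, 0.17], "rot": [0, 0, 90]}]'

```text
t: 16.27
ee_pos: [0.5525, 0.1346, 0.261]
eef_rot: [0.706, 0.043, 0.706, -0.043]
force: [0.0, -0.6, 0.1]
opening: 0.402
```

```bash
python3 - <<'E'
from tester import *
from scipy.spatial.transform import Rotation as R
s=readout.sense();print(s['ee_pos'],s['joint_pos'].round(3),s['opening'],s['force'])
M=R.from_quat(s['eef_rot'][[1,2,3,0]]).as_matrix();print(np.degrees(np.arctan2(M[1,1],M[0,1])))
p=camera_params('wrist')
im,d=capture('wrist');cv2.imwrite('pics/w14.png',im);np.save('pics/w14.npy',d);np.save('pics/w14p.npy',p,allow_pickle=True)
P=cloud(p,d,True);ana(P,'w')
im,d=capture('top');cv2.imwrite('pics/top14.png',im);crop(im,170,175,350,275,'pics/t14c.png',4.4)
E
```

```text
[0.55251679 0.1345869  0.2609853 ] [-0.479  0.274  0.16   1.79  -0.049  1.082  1.148] 0.4024035711738284 [ 0.03690645 -0.57975766  0.1268488 ]
83.06541881310862
w body 3418 px [235. 221.] ctr [0.5427 0.0637] size [0.0189 0.1237] ang 82.81 z 0.1207
w body 2055 px [320. 185.] ctr [0.5209 0.1369] size [0.0239 0.0546] ang 82.42 z 0.1188
w body 5102 px [499. 215.] ctr [0.5705 0.301 ] size [0.0759 0.1195] ang 83.02 z 0.1187
w body 353 px [349. 223.] ctr [0.5541 0.157 ] size [0.0152 0.0192] ang 83.9 z 0.1125
w body 184 px [466. 224.] ctr [0.567  0.2549] size [0.0085 0.0194] ang 79.8 z 0.1137
w body 92 px [380. 222.] ctr [0.5565 0.1826] size [0.0103 0.0084] ang 86.43 z 0.1093
w body 205 px [438. 224.] ctr [0.5619 0.2293] size [0.0151 0.0146] ang 82.48 z 0.11
w body 89 px [402. 224.] ctr [0.5605 0.2002] size [0.0191 0.004 ] ang 83.08 z 0.1089
w body 52 px [442. 250.] ctr [0.584 0.232] size [0.001  0.0107] ang 84.29 z 0.1166
w body 1065 px [320. 272.] ctr [0.5897 0.1279] size [0.0237 0.037 ] ang 83.6 z 0.1189
w body 385 px [527. 281.] ctr [0.6252 0.3224] size [0.0181 0.0251] ang 83.12 z 0.1203
w plate 1024 px [368. 224.] ctr [0.5531 0.1698] size [0.0107 0.0579] ang 82.98 z 0.131
w plate 1036 px [454. 225.] ctr [0.5618 0.2392] size [0.0111 0.0577] ang 82.32 z 0.1308
w plate 206 px [514. 230.] ctr [0.5724 0.2979] size [0.0103 0.0192] ang 84.92 z 0.1242
w knob 5080 px [558. 238.] ctr [0.5765 0.3264] size [0.0671 0.0782] ang 89.54 z 0.1547
w knob 888 px [319. 239.] ctr [0.5514 0.1328] size [0.0234 0.0232] ang 8.34 z 0.1568
```

View pics/w14.png

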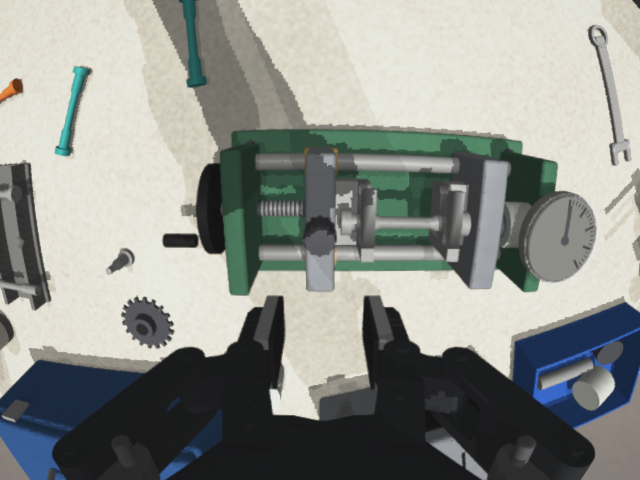

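View pics/t14c.png

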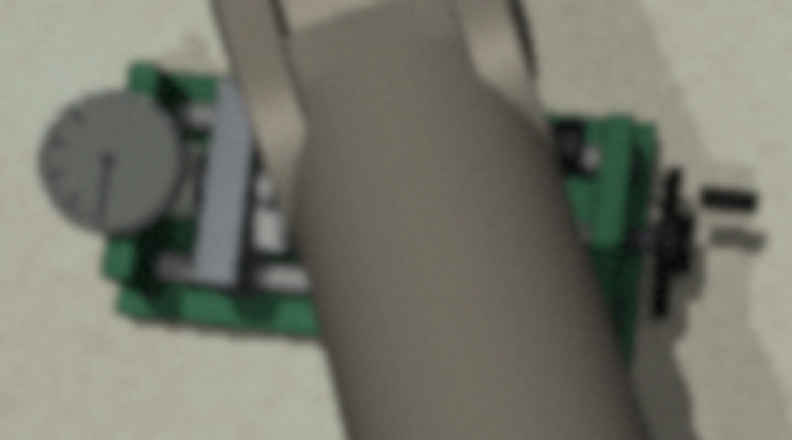

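Call:
drive_tool --moves '[{"xyz": [0, -0.0015, -0.04], "rot": [0, 0, 0]}, {"xyz": [0, -0.0015, -0.07], "rot": [0, 0, 0]}, {"xyz": [0, -0.0015, -0.09], "rot": [0, 0, 0]}, {"xyz": [0, -0.0015, -0.09], "rot": [0, 0, 0]}, {"xyz": [0, -0.0015, -0.105], "rot": [0, 0, 0]}, {"xyz": [0, -0.0015, -0.12], "rot": [0, 0, 0]}, {"xyz": [0, -0.0015, -0.125], "rot": [0, 0, 0]}, {"xyz": [0, -0.0015, -0.125], "rot": [0, 0, 0]}, {"xyz": [0, -0.0015, -0.125], "rot": [0, 0, 0]}]'

```text
t: 17.5
ee_pos: [0.5529, 0.1333, 0.1364]
eef_rot: [0.706, 0.042, 0.706, -0.041]
force: [0.2, 0.2, 0.4]
opening: 0.402
```

```bash
cat > dial.py <<'E'
from tester import *
import sys
n=sys.argv[1]
s=readout.sense();print(s['ee_pos'].round(4),s['opening'],s['force'].round(2),s['t'])
p=camera_params('wrist')
im,d=capture('wrist');cv2.imwrite(f'pics/{n}.png',im);np.save(f'pics/{n}.npy',d)
P=cloud(p,d,True);z=P[...,2]
# rectify dial to plan view: plane z=.1547, 0.25mm/px, 110 mm; centre (.5765,.3264); image up=-x tester, right... 
c=np.array([.5765,.3264]);N=400;sc=.00025
v,u=np.mgrid[:N,:N];a=(u-N/2)*sc;b=(v-N/2)*sc   # u -> +tester y? up(-v) -> -tester x ; seen from above: x toward down, y right => up=-x,right=+y
X=c[0]+b*.9923+a*.1236;Y=c[1]-b*.1236+a*.9923
pts=np.stack([X,Y,np.full_like(X,.1547)],-1)
q=proj(p,pts,True).astype(np.float32)
r=cv2.remap(im,q[...,0],q[...,1],cv2.INTER_CUBIC);cv2.imwrite(f'pics/{n}d.png',r)
E
python3 dial.py w15
```

```text
[0.5529 0.1333 0.1364] 0.4016511674849786 [0.23 0.2  0.4 ] 17.5
```

View pics/w15.png

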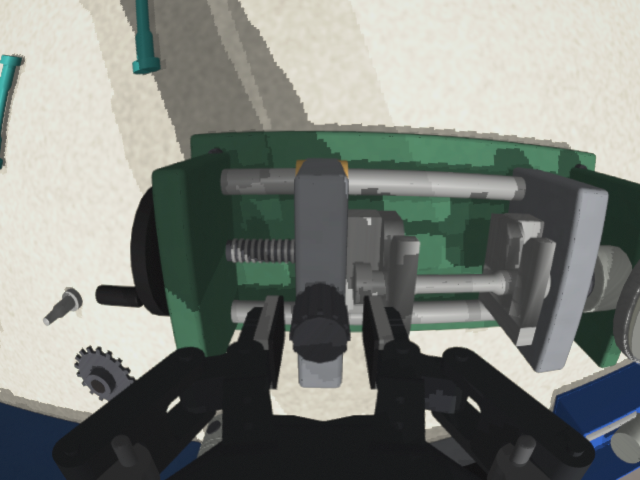

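View pics/w15d.png

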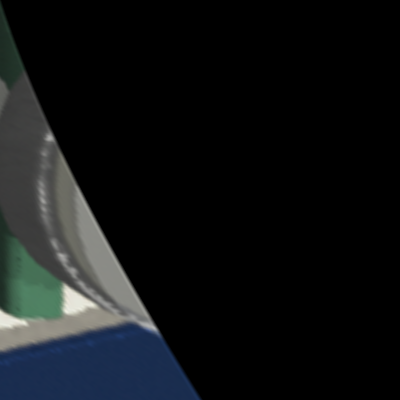

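Call:
drive_tool --moves '[{"xyz": [-0.0004, -0.003, 0], "rot": [0, 0, 0]}, {"xyz": [-0.0006, -0.005, 0], "rot": [0, 0, 0]}, {"xyz": [-0.0009, -0.007, 0], "rot": [0, 0, 0]}, {"xyz": [-0.0011, -0.009, 0], "rot": [0, 0, 0]}, {"xyz": [-0.0014, -0.011, 0], "rot": [0, 0, 0]}, {"xyz": [-0.0016, -0.013, 0], "rot": [0, 0, 0]}, {"xyz": [-0.0016, -0.013, 0], "rot": [0, 0, 0]}]'

```text
t: 18.42
ee_pos: [0.5515, 0.1244, 0.1362]
eef_rot: [0.707, 0.042, 0.705, -0.039]
force: [2.5, 10.5, -4.2]
opening: 0.4
```

```bash
cat > look.py <<'E'
from tester import *
import sys
n=sys.argv[1]
s=readout.sense();print(s['ee_pos'].round(4),s['opening'],s['force'].round(2),s['t'])
p=camera_params('wrist')
im,d=capture('wrist');cv2.imwrite(f'pics/{n}.png',im);np.save(f'pics/{n}.npy',d)
P=cloud(p,d,True);z=P[...,2]
L=(P[...,:2]-[.5611,.2045])@np.array([[.9923,.1236],[-.1236,.9923]])
for nm,m in dict(draw=(z>.125)&(z<.134)&(np.abs(L[...,0]+.0035)<.025)&(L[...,1]<-.03)&(L[...,1]>-.06),load=(z>.125)&(z<.134)&(np.abs(L[...,0]+.0035)<.025)&(L[...,1]>.02)&(L[...,1]<.045),h1=(z>.108)&(z<.118)&(np.abs(L[...,0])<.004)&(L[...,1]<-.036)&(L[...,1]>-.075),h2=(z>.111)&(z<.118)&(np.abs(L[...,0])<.004)&(L[...,1]>.036)&(L[...,1]<.058)).items():
    if m.sum()>5: print(nm,m.sum(),'local y',np.percentile(L[m][:,1],[2,50,98]).round(4),'z',np.median(z[m]).round(4))
crop(im,280,180,560,380,f'pics/{n}c.png')
im,d=capture('top');cv2.imwrite(f'pics/{n}t.png',im);crop(im,172,188,232,238,f'pics/{n}tc.png',10)
E
python3 look.py w16
```

```text
[0.5515 0.1244 0.1362] 0.4000316525276656 [ 2.54 10.51 -4.21] 18.425
draw 2151 local y [-0.0419 -0.0372 -0.0319] z 0.1309
load 1904 local y [0.0291 0.0324 0.0396] z 0.1308
h1 401 local y [-0.0623 -0.0481 -0.0406] z 0.1129
h2 7 local y [0.0529 0.0541 0.0546] z 0.1143
```

View pics/w16c.png

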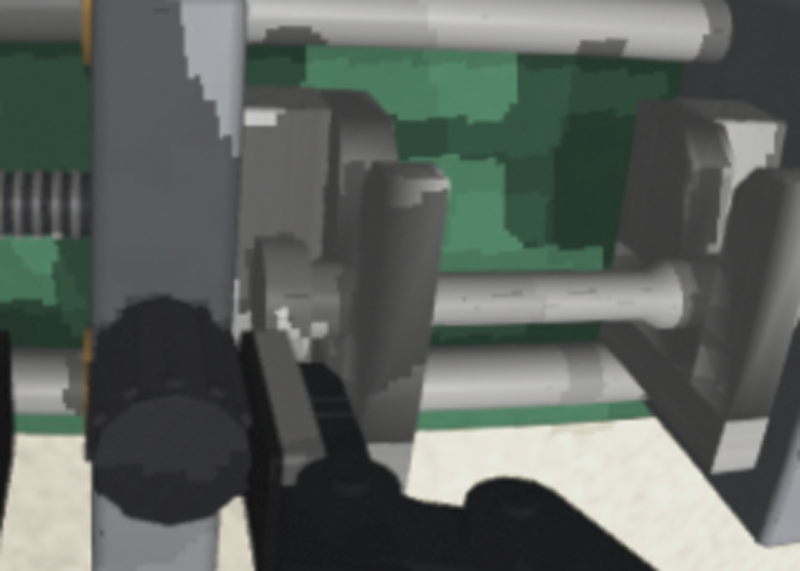

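View pics/w16tc.png

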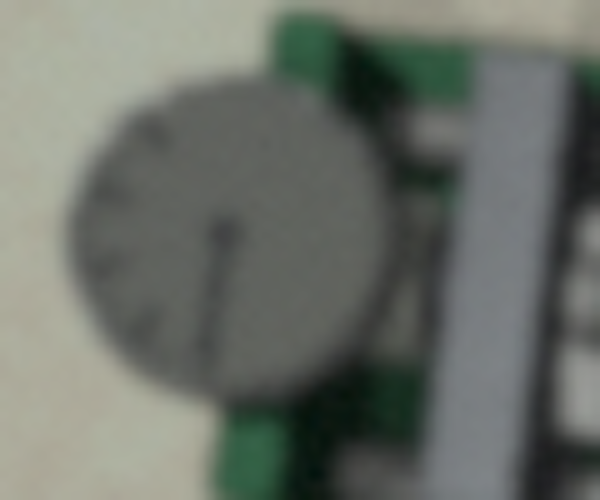

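Call:
drive_tool --moves '[{"xyz": [-0.0002, -0.0015, 0], "rot": [0, 0, 0]}, {"xyz": [-0.0004, -0.003, 0], "rot": [0, 0, 0]}, {"xyz": [-0.0006, -0.0045, 0], "rot": [0, 0, 0]}, {"xyz": [-0.0008, -0.006, 0], "rot": [0, 0, 0]}, {"xyz": [-0.001, -0.008, 0], "rot": [0, 0, 0]}, {"xyz": [-0.001, -0.008, 0], "rot": [0, 0, 0]}, {"xyz": [-0.001, -0.008, 0], "rot": [0, 0, 0]}]'

```text
t: 19.4
ee_pos: [0.5505, 0.1165, 0.1361]
eef_rot: [0.707, 0.042, 0.705, -0.039]
force: [2.1, 11.1, -3.9]
opening: 0.397
```

```bash
python3 look.py w17
```

```text
[0.5505 0.1165 0.1361] 0.39686236373878775 [ 2.15 11.06 -3.86] 19.4
draw 2158 local y [-0.0498 -0.0452 -0.0398] z 0.1309
load 1828 local y [0.029  0.0323 0.0395] z 0.1308
h1 285 local y [-0.0697 -0.0538 -0.0484] z 0.1145
```

View pics/w17c.png

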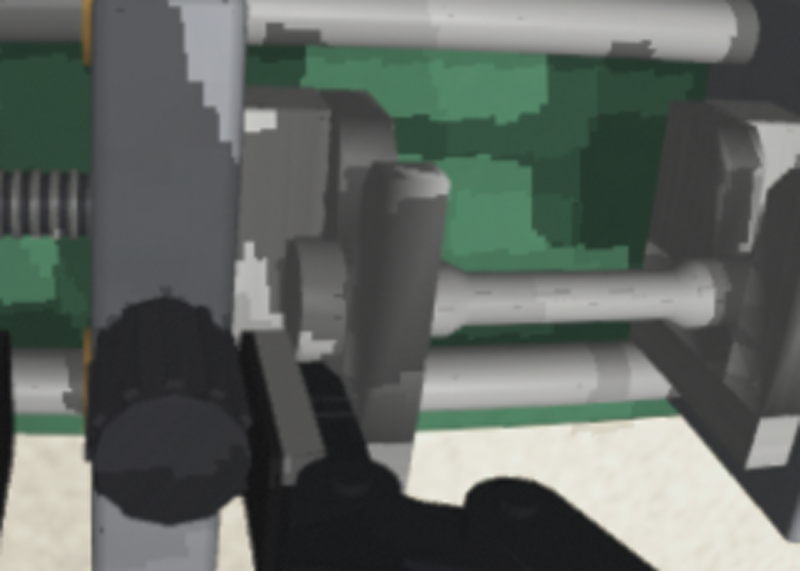

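View pics/w17tc.png

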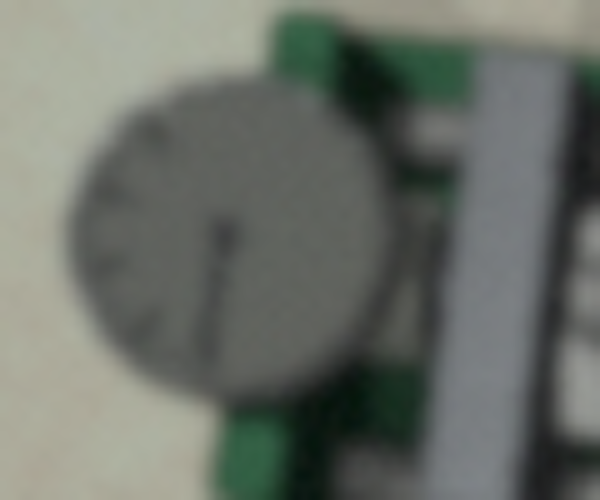

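Call:
drive_tool --moves '[{"xyz": [-0.0001, -0.001, 0], "rot": [0, 0, 0]}, {"xyz": [-0.0002, -0.002, 0], "rot": [0, 0, 0]}, {"xyz": [-0.0003, -0.0025, 0], "rot": [0, 0, 0]}, {"xyz": [-0.0004, -0.003, 0], "rot": [0, 0, 0]}, {"xyz": [-0.0004, -0.003, 0], "rot": [0, 0, 0]}]'

```text
t: 20.12
ee_pos: [0.5502, 0.1137, 0.1361]
eef_rot: [0.707, 0.042, 0.705, -0.039]
force: [2.0, 10.3, -5.0]
opening: 0.399
```

```bash
cat > ndl.py <<'E'
from h import *
import sys
n=sys.argv[1]
s=readout.sense();print(s['ee_pos'].round(4),s['force'].round(2),s['t'])
p=camera_params('top')
acc=0
im=capture('top')[0]
cv2.imwrite(f'pics/{n}t.png',im);g=cv2.cvtColor(im,cv2.COLOR_BGR2GRAY).astype(np.float32)
def score(g,c):
    th=np.arange(-.5,2.2,.02);r=np.arange(.012,.030,.001)
    # dir at zero = -x tester; clockwise seen from above: -x -> (+y)
    ex=np.array([.9923,-.1236]);ey=np.array([.1236,.9923]);v=[]
    for t in th:
        dr=-np.cos(t)*ex+np.sin(t)*ey
        X=np.c_[c[0]+r*dr[0],c[1]+r*dr[1],np.full_like(r,.157)];q=proj(p,X).astype(np.float32)
        v.append(cv2.remap(g,q[:,0],q[:,1],cv2.INTER_LINEAR).mean())
    return th,np.array(v)
m=P=None
c=np.array([float(a) for a in sys.argv[2:4]]) if len(sys.argv)>3 else np.array([.5778,.3250])
th,v=score(g,c);w=(v.max()*.0+np.median(v)-v).clip(0);i=v.argmin();k=slice(max(0,i-8),i+9)
print('needle rad',round(float((th[k]*w[k]).sum()/w[k].sum()),3),'argmin',th[i].round(2),'depth',(np.median(v)-v.min()).round(1))
crop(im,172,188,232,238,f'pics/{n}tc.png',10)
E
python3 ndl.py w18
python3 - <<'E'
from h import *
p=camera_params('top');print(onz(p,[172+225/10.],[188+232/10.],.157)) # hub in the crop
E
```

```text
[0.5502 0.1137 0.1361] [ 2.04 10.34 -5.02] 20.125
needle rad 0.366 argmin 0.36 depth 14.6
[[0.5761343  0.33117007 0.157     ]]
```

View pics/w18tc.png

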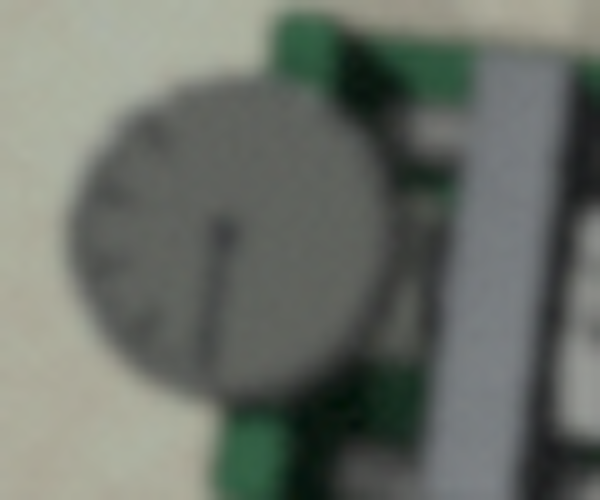

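```bash
sed -i 's/\[.5778,.3250\]/[.5761,.3312]/' ndl.py; sed 's/im=capture(.top.)\[0\]/im=cv2.imread(sys.argv[1])/;s/^cv2.imwrite.*t.png.,im);//;s/^crop.*//' ndl.py > ndlf.py; for f in top0 top1 w16t w18t; do python3 ndlf.py pics/$f.png | tail -1; done
```

```text
needle rad 0.061 argmin 0.06 depth 15.4
needle rad 0.06 argmin 0.06 depth 15.9
needle rad 0.097 argmin 0.1 depth 16.5
needle rad 0.098 argmin 0.1 depth 17.2
```

Call:
drive_tool --moves '[{"xyz": [-0.0001, -0.0005, 0], "rot": [0, 0, 0]}, {"xyz": [-0.0001, -0.001, 0], "rot": [0, 0, 0]}, {"xyz": [-0.0001, -0.001, 0], "rot": [0, 0, 0]}]'

```text
t: 20.55
ee_pos: [0.55, 0.1128, 0.1361]
eef_rot: [0.707, 0.042, 0.705, -0.039]
force: [2.1, 11.3, -5.1]
opening: 0.406
```

```bash
python3 ndl.py w19
```

```text
[0.55   0.1128 0.1361] [ 2.07 11.32 -5.07] 20.55
needle rad 0.099 argmin 0.1 depth 16.3
```

Call:
drive_tool --moves '[{"xyz": [-0.0001, -0.0005, 0], "rot": [0, 0, 0]}, {"xyz": [-0.0001, -0.0005, 0], "rot": [0, 0, 0]}]'

```text
t: 20.85
ee_pos: [0.55, 0.1123, 0.1361]
eef_rot: [0.707, 0.042, 0.705, -0.039]
force: [2.8, 11.4, -5.0]
opening: 0.399
```

```bash
python3 look.py w20 | tail -4; python3 ndl.py w20
```

```text
[0.55   0.1123 0.1361] 0.39879768011380917 [ 2.85 11.39 -4.97] 20.85
draw 2150 local y [-0.0541 -0.0494 -0.044 ] z 0.131
load 1806 local y [0.029  0.0321 0.0396] z 0.1307
h1 306 local y [-0.0727 -0.0577 -0.0362] z 0.1144
[0.55   0.1123 0.1362] [ 2.38 11.05 -4.73] 20.95
needle rad 0.101 argmin 0.1 depth 17.0
```

View pics/w20c.png

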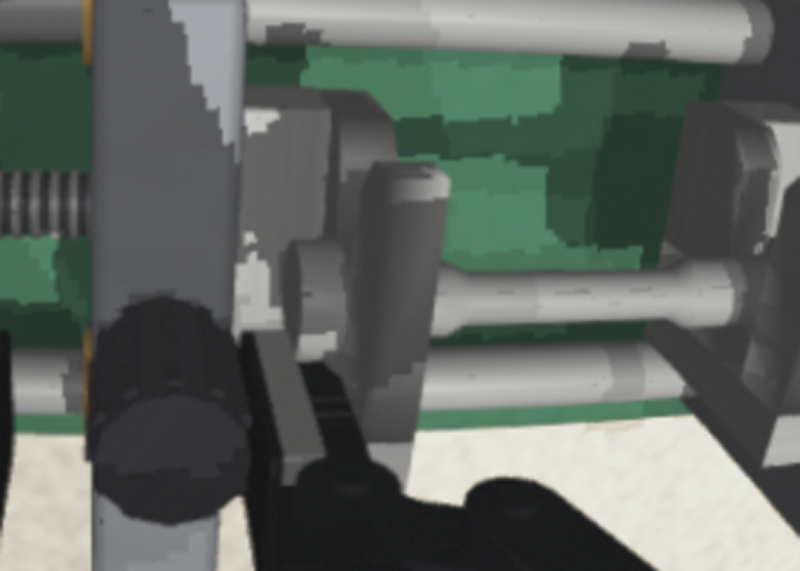

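Call:
drive_tool --moves '[{"xyz": [-0.0001, -0.0005, 0], "rot": [0, 0, 0]}, {"xyz": [-0.0001, -0.0005, 0], "rot": [0, 0, 0]}]'

```text
t: 21.25
ee_pos: [0.55, 0.1119, 0.1362]
eef_rot: [0.707, 0.042, 0.705, -0.038]
force: [2.8, 10.9, -4.6]
opening: 0.401
```

```bash
python3 ndl.py w21
```

```text
[0.55   0.1119 0.1362] [ 2.82 10.94 -4.59] 21.25
needle rad 0.126 argmin 0.12 depth 18.5
```

Call:
drive_tool --moves '[{"xyz": [-0.0001, -0.0005, 0], "rot": [0, 0, 0]}, {"xyz": [-0.0001, -0.0005, 0], "rot": [0, 0, 0]}]'

```text
t: 21.55
ee_pos: [0.5499, 0.1118, 0.1362]
eef_rot: [0.707, 0.042, 0.705, -0.038]
force: [3.1, 12.2, -4.9]
opening: 0.399
```

```bash
python3 ndl.py w22
```

```text
[0.5499 0.1118 0.1362] [ 3.11 12.2  -4.86] 21.55
needle rad 0.257 argmin 0.26 depth 16.2
```

Call:
drive_tool --moves '[{"xyz": [-0.0001, -0.0005, 0], "rot": [0, 0, 0]}, {"xyz": [-0.0001, -0.0008, 0], "rot": [0, 0, 0]}, {"xyz": [-0.0001, -0.0008, 0], "rot": [0, 0, 0]}]'

```text
t: 21.98
ee_pos: [0.5499, 0.1115, 0.1362]
eef_rot: [0.707, 0.042, 0.705, -0.038]
force: [2.9, 12.7, -6.5]
opening: 0.401
```

```bash
python3 ndl.py w23
```

```text
[0.5499 0.1115 0.1362] [ 2.88 12.65 -6.49] 21.975
needle rad 0.427 argmin 0.42 depth 14.4
```

Call:
drive_tool --moves '[{"xyz": [-0.0001, -0.0005, 0], "rot": [0, 0, 0]}, {"xyz": [-0.0001, -0.001, 0], "rot": [0, 0, 0]}, {"xyz": [-0.0001, -0.001, 0], "rot": [0, 0, 0]}]'

```text
t: 22.4
ee_pos: [0.5499, 0.1112, 0.1362]
eef_rot: [0.707, 0.042, 0.705, -0.037]
force: [3.8, 15.0, -6.7]
opening: 0.399
```

```bash
python3 ndl.py w24
```

```text
[0.5499 0.1112 0.1362] [ 3.79 14.98 -6.68] 22.4
needle rad 0.62 argmin 0.62 depth 16.7
```

View pics/w24tc.png

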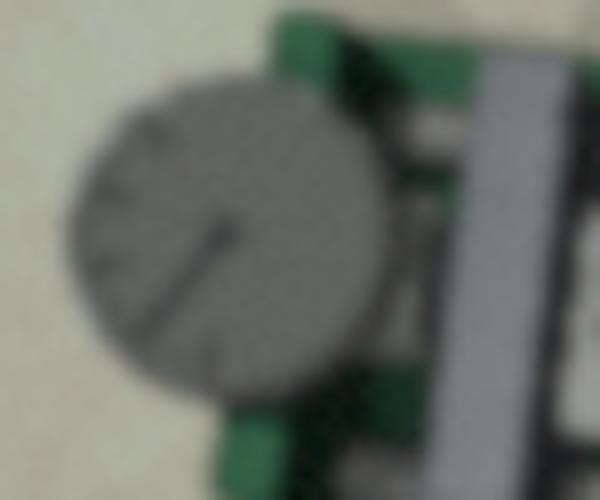

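Call:
drive_tool --moves '[{"xyz": [0.0002, 0.002, 0], "rot": [0, 0, 0]}, {"xyz": [0.0005, 0.004, 0], "rot": [0, 0, 0]}, {"xyz": [0.0007, 0.006, 0], "rot": [0, 0, 0]}, {"xyz": [0.001, 0.008, 0], "rot": [0, 0, 0]}, {"xyz": [0.001, 0.008, 0], "rot": [0, 0, 0]}, {"xyz": [0.001, 0.008, 0], "rot": [0, 0, 0]}]'

```text
t: 23.2
ee_pos: [0.5498, 0.1123, 0.1359]
eef_rot: [0.706, 0.042, 0.706, -0.042]
force: [0.5, -0.7, -0.2]
opening: 0.398
```

```bash
python3 look.py w25; python3 ndl.py w25
```

```text
[0.5498 0.1123 0.1359] 0.3983449155393606 [ 0.52 -0.72 -0.18] 23.2
draw 2102 local y [-0.0551 -0.0503 -0.045 ] z 0.131
load 1822 local y [0.0284 0.0316 0.0391] z 0.1307
h1 335 local y [-0.063  -0.058  -0.0363] z 0.1143
[0.5499 0.1125 0.136 ] [ 0.65  0.17 -0.06] 23.3
needle rad 0.618 argmin 0.62 depth 17.0
```

View pics/w25c.png

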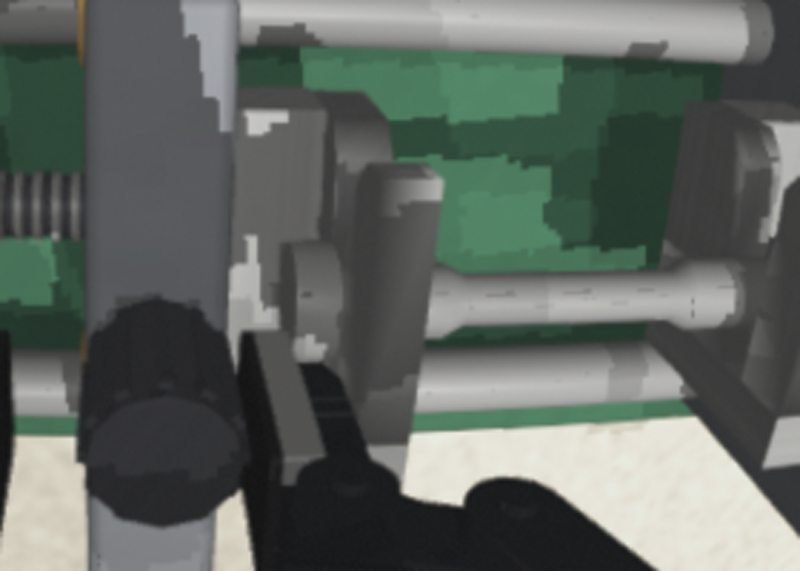

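Call:
drive_tool --moves '[{"xyz": [0.0003, 0.002, 0], "rot": [0, 0, 0]}, {"xyz": [0.0005, 0.0045, 0], "rot": [0, 0, 0]}, {"xyz": [0.0005, 0.0045, 0], "rot": [0, 0, 0]}, {"xyz": [0.0005, 0.0045, 0.02], "rot": [0, 0, 0]}, {"xyz": [0.0005, 0.0045, 0.05], "rot": [0, 0, 0]}, {"xyz": [0.0005, 0.0045, 0.1], "rot": [0, 0, 0]}, {"xyz": [0.0005, 0.0045, 0.13], "rot": [0, 0, 0]}, {"xyz": [0.0005, 0.0045, 0.13], "rot": [0, 0, 0]}, {"xyz": [0.0005, 0.0045, 0.13], "rot": [0, 0, 0]}]'

```text
t: 24.48
ee_pos: [0.5499, 0.1173, 0.2652]
eef_rot: [0.705, 0.041, 0.706, -0.042]
force: [0.1, -1.1, -0.4]
opening: 0.401
```

```bash
python3 look.py w26; python3 ndl.py w26; python3 - <<'E'
from h import *
im=cv2.imread('pics/w26.png');crop(im,180,100,640,320,'pics/w26w.png')
p=camera_params('wrist');P=cloud(p,np.load('pics/w26.npy'),True)
L=(P[...,:2]-[.5611,.2045])@np.array([[.9923,.1236],[-.1236,.9923]]);z=P[...,2]
for lo,hi,r in [(-.040,-.030,7),(-.025,.01,5),(.012,.026,7)]:
    m=(L[...,1]>lo)&(L[...,1]<hi)&(np.abs(L[...,0])<.009)&(z>.09)&(z<.12)
    l=L[m];print(lo,m.sum(),'x',np.percentile(l[:,0],[2,98]).mean(),'axis z',np.percentile(z[m],90)-r/1000)
E
```

```text
[0.5499 0.1173 0.2652] 0.40105672154780264 [ 0.09 -1.07 -0.43] 24.475
draw 858 local y [-0.0547 -0.0501 -0.0449] z 0.131
load 823 local y [0.0286 0.0328 0.039 ] z 0.1308
h1 148 local y [-0.0625 -0.0565 -0.0366] z 0.1135
[0.5496 0.1172 0.2646] [-0.23 -0.33 -0.47] 24.575
needle rad 0.62 argmin 0.62 depth 16.9
-0.04 175 x -0.0009064954099251886 axis z 0.10330261606549929
-0.025 465 x -0.0008361218849657005 axis z 0.10348300015532733
0.012 240 x -0.00133345729028337 axis z 0.10337099087285806
```

View pics/w26w.png

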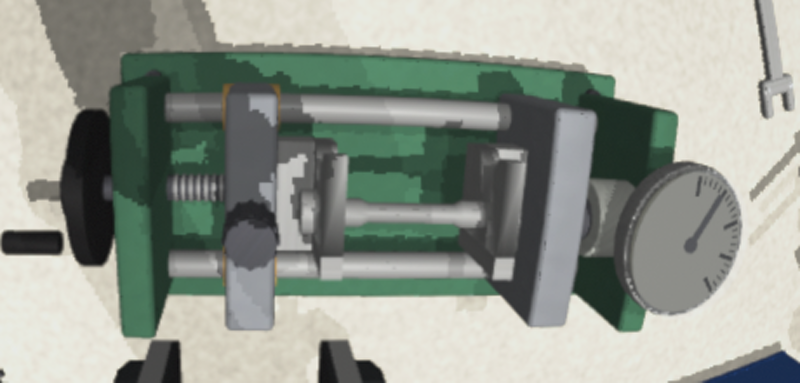

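```bash
python3 -c "
from station import order
print(order.finish_job())"
```

```text
the job is handed in; nothing more can be done
None
```

The long button-head specimen is mounted in the tester and preloaded to roughly 4.5–5 N. I handed the job in at about 25 s of the 72 s; no verdict was reported.

- **Mounting:** I took the specimen from the middle of the rack and slid it along both slots from the front. The wrist force stayed at background level (under about 2 N) on the way in. I lowered it to within about 0.3 mm of the measured seat height, let go, and the dial still read zero.
- **Preload:** I pushed the knob back with one finger in small steps until the slack was gone and the needle stood at the first long mark. The needle did not move when I backed the finger off.
- **Last checks, with the robot clear:**
  - The needle read 0.62 rad raw. The same reading gave 0.06–0.10 rad at zero load, so about 0.52–0.56 rad, or 4.5 N.
  - The bar's axis was about 1 mm from the load axis in x and 0.4 mm in height, both within the 2.5 mm allowed. It was parallel to the tester within about 0.01 rad, and both heads were behind their plates.
- **Discrepancies:**
  - The wrist camera read heights about 1.5 mm low against the known table and rack. I worked with relative heights because of that.
  - I did not re-measure the other bench items at the end. I felt no contact with any of them.

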